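# Cull broken spark plugs with the feeder isolated

### The job

The chute feeder has let broken spark plugs into the tray. Before touching any plug, throw the feeder's isolator handle fully over to OFF (red); then, with it off, put every broken plug (snapped insulator or sheared-off thread) into the red scrap tin, leaving the whole plugs lying in the tray, and last throw the handle fully back to ON (green). Keep the scrap tin upright and do not disturb the primer, drain plug or pulley.

Things in the scene. Friction and masses are not known exactly. Their poses are not given: they have to be found in the camera images.
- isolator_handle (a joint): Angle of the isolator handle. -0.7 rad: ON, at its stop, leaning over the green plate. +0.7 rad: OFF, at its stop, leaning over the red plate. 0: upright. Weighted over centre: once past upright it drops by itself to the stop on that side and stays there. Starts ON. About 2 N at the top moves it.
- handle_top (a point): Centre of the free end of the isolator handle, 110 mm from the hinge line. The handle: a black grip 18 mm thick (in the swing direction), 34 mm wide, 50 mm long at the free end, on a steel bar 12 mm thick, 24 mm wide.
- isolator: Feeder isolator, fixed to the bench left or right of the tray, turned up to 30 degrees: grey box 150 x 80 x 40 mm, handle between dark cheeks (tops 65 mm high). Origin: centre of underside. Hinge line along its y, 50 mm up; the handle leans to its -x (green, ON) or +x (red, OFF). Handle top: 160 mm above bench when upright; at a stop 134 mm high and 71 mm to that side.
- tray: Green-painted tin tray fixed to the bench, 244 (x) x 276 (y) x 18 mm high outside, walls and floor 4 mm. Origin: centre of its underside. A 132 mm wide sheet-metal chute, fixed to it, rises away from its far (+x) rim: it begins 130 mm from the tray centre at 24 mm height and climbs at 29 degrees, side walls 27 mm high, to about 150 mm high.
- scrap_tin: Red open scrap tin, loose on the bench, 190 (x) x 140 (y) x 60 mm high outside, walls and floor 4 mm, 0.6 kg. Origin: centre of its underside. It stands on the other side of the tray from the isolator.
- primer: Bystander: blue plastic fuel primer bulb on a black foot, 48 mm wide, 51 mm high, standing. Origin: centre of underside.
- drain_plug: Bystander: brass drain plug standing on its 44 mm head, 55 mm high. Origin: centre of underside.
- pulley: Bystander: steel pull-starter pulley lying flat, 110 mm across, 36 mm high. Origin: centre of underside.
- good1: Whole spark plug, 90 mm long, about 0.11 kg, in the tray: steel hexagon 21 mm across flats (24 mm over corners) and 22 mm long, dark thread 14 mm thick reaching 31 mm from the origin to -x, white insulator 12 mm thick with steel terminal reaching 59 mm to +x. Origin: on the long axis, mid-hexagon; x axis = long axis. Rests on a flat of the hexagon. 
- good2: Whole spark plug, 90 mm long, about 0.11 kg, in the tray: steel hexagon 21 mm across flats (24 mm over corners) and 22 mm long, dark thread 14 mm thick reaching 31 mm from the origin to -x, white insulator 12 mm thick with steel terminal reaching 59 mm to +x. Origin: on the long axis, mid-hexagon; x axis = long axis. Rests on a flat of the hexagon. 
- snapped1: Broken spark plug (insulator snapped off short), 59 mm long, about 0.1 kg: same hexagon and thread as a whole plug (thread to 31 mm on the -x side) but only a orange-ended stub of insulator to 28 mm (jagged end 32 mm) on the +x side. Origin: on the long axis, mid-hexagon; x axis = long axis. Rests on a flat of the hexagon. 4 to 6 of the six broken plugs are there; an absent one reads None.
- snapped2: Broken spark plug (insulator snapped off short), 59 mm long, about 0.1 kg: same hexagon and thread as a whole plug (thread to 31 mm on the -x side) but only a orange-ended stub of insulator to 28 mm (jagged end 32 mm) on the +x side. Origin: on the long axis, mid-hexagon; x axis = long axis. Rests on a flat of the hexagon. 4 to 6 of the six broken plugs are there; an absent one reads None.
- snapped3: Broken spark plug (insulator snapped off short), 59 mm long, about 0.1 kg: same hexagon and thread as a whole plug (thread to 31 mm on the -x side) but only a orange-ended stub of insulator to 28 mm (jagged end 32 mm) on the +x side. Origin: on the long axis, mid-hexagon; x axis = long axis. Rests on a flat of the hexagon. 4 to 6 of the six broken plugs are there; an absent one reads None.
- headless1: Broken spark plug (thread sheared off), 62 mm long, about 0.08 kg: same hexagon, its orange broken face 11 mm from the origin on the -x side with no thread, and the white insulator with terminal to 51 mm on the +x side. Origin: on the long axis, mid-hexagon; x axis = long axis. Rests on a flat of the hexagon. 4 to 6 of the six broken plugs are there; an absent one reads None.
- headless2: Broken spark plug (thread sheared off), 62 mm long, about 0.08 kg: same hexagon, its orange broken face 11 mm from the origin on the -x side with no thread, and the white insulator with terminal to 51 mm on the +x side. Origin: on the long axis, mid-hexagon; x axis = long axis. Rests on a flat of the hexagon. 4 to 6 of the six broken plugs are there; an absent one reads None.
- headless3: Broken spark plug (thread sheared off), 62 mm long, about 0.08 kg: same hexagon, its orange broken face 11 mm from the origin on the -x side with no thread, and the white insulator with terminal to 51 mm on the +x side. Origin: on the long axis, mid-hexagon; x axis = long axis. Rests on a flat of the hexagon. 4 to 6 of the six broken plugs are there; an absent one reads None.
Mind the look-alikes: they are no part of the job. What is shaped like the snapped3 but purple or yellow is not meant.

How it is judged:
By the outcome, as a careful person would: the job done as asked, in the order asked, and still so for the second after the job is handed in, with the robot touching nothing.
Of snapped1, snapped2, snapped3, headless1, headless2, headless3 only 4 to 6 are there at a start; the rules pass over those that are not, and their reading is None.
At some moment in a run one of scrap_tin, snapped1, snapped2, snapped3, headless1, headless2, headless3 may be knocked a few centimetres aside while the robot is not near it.
Once in a run the grip may slacken for a moment while it holds something.
It also fails if it takes over 200 s, if anything falls off the work surface, if the arm or the gripper's body presses on something with over 40 N, if the wrist force passes 120 N, or if a joint passes its speed limit or range.

### The arm

A 6-joint arm with a two-finger parallel gripper is mounted at the origin on the work surface. World frame = base frame: x ahead of the robot, y to its left, z up, the work surface at z = 0. Lengths are in m, angles in rad, forces in N, time in s.
With the tool pointing down it reaches from about 0.375 to 0.825 m from the base axis. Payload 5.5 kg.
Tool frame: the origin (TCP) lies midway between the tips of the shut fingers; the grasp point (between the pads) lies 19 mm behind it (robot.grip_point_offset is the distance from the TCP to the grasp point, in m); z points along the fingers, y is the line along which they close (so a half turn about z gives the same grasp; the last joint's range is limited). The gripper opens to 85 mm and grips with 20 to 120 N. Pads are 22 mm wide; open, the fingers measure 114 mm over their backs; the gripper's body (76 mm by 85 mm) begins 54 mm behind the grasp point. The pads swing forward as they close: fully open they stand 13 mm farther back than shut.
Start: joints at [1.28, 0.314, -0.047, 1.21, 0, 1.571], TCP at [0.172, 0.575, 0.231] pointing down, gripper open.
Joint ranges: [-2.67, 2.67], [-0.69, 1.73], [-1.03, 1.25], [-2.08, 2.16], [-1.42, 1.45], [-3.14, 3.14]. Speed limits (rad/s): [2.39, 2.39, 3.01, 3.14, 3.14, 3.14].

### API

Orientations are given as a unit quaternion [w, x, y, z].
In Python, from plant import robot gives the robot as it stands.
- The arm moves only by the shell command python3 -m pendant 'ROWS'. ROWS is JSON, a list that holds one entry, the list of rows, each a list of 5 numbers: the shift along the tool's x, y, z as a fraction of full scale, then the turn about the tool's z as a fraction of full scale, then the closure, from -1 (fully open) to 1 (shut). In form: [[[x, y, z, spin, fingers], ...]]. A call has 1 to 12 rows; each row is the pose to reach, as a shift and turn from the pose commanded when the call began, along the tool's axes at that moment, turning the shorter way round; what a row does not reach only later rows make up. Full scale, the value 1, is 0.08 m for a shift and 180 degrees for a turn. A row lasts 1/12 s, in which the tool goes at most 41.7 mm and 7.16 degrees, less where a joint would pass 70% of its speed; a pose out of reach is approached as far as the arm can. A call with a number of a shift or a turn outside -1 to 1 is refused whole. A call with a gripper value outside its range is refused whole. The fingers move at their own pace and stop on an object; the grip force is fixed at half the most. Time passes only in rows, so rows that repeat a pose let the fingers close. It gives the time, the measured TCP pose, the force, the opening and the grip force at its end, in the units of the state.
- robot.get_obs(): the state, without advancing time (a new reading comes with each control period).
- robot.capture(name): name is "side" or "top" or "wrist"; returns (picture, depth): 420x560x3 uint8, red, green, blue; 420x560 float32, m along the optical axis (not along the pixel's ray), 0 where there is no reading.
- robot.camera_params(name): a dict with "intrinsics" (3x3 intrinsics, pixels), "pose" (4x4, takes a point from camera to world coordinates); the wrist camera has in their place "mount" (4x4, takes a point from camera to tool coordinates, whose origin is the TCP and whose axes are the flange's). Camera axes: x right, y up, looking along -z (the intrinsics and any distortion apply to the point x, -y, -z); pixel columns grow to the right and rows downward; lengths in m; the calibration is good to about 2 mm. A picture is of the moment at which its call begins: read the wrist's pose just before it. camera_params takes no time and is no camera call.
- robot.finish_job(): hands the job in; it is judged then, once.
Trained networks look in the newest picture that a camera, given by its name, has taken for a name from the list of things; names that differ only in an ending like _2 or _b are one class to them, and where a whole thing is asked for, a point or a joint stands for the part that bears it (a point fixed in the world has none). Each returns a list of dicts, best first, with "conf" (0 to 1); they miss things now and then, are a little off and sometimes report something else, mostly with a low value. They report only what shows in the picture. A call takes as long as a camera call. They do not tell look-alikes from the thing itself.
- robot.silhouettes(camera, target): "region" (420x560 bool, what is visible of it) and "bbox" ([left, top, right, bottom] in pixels, round what is visible of it).
The state is a dict: "clock": time; "joints": joint angles; "qvel": joint speeds; "joint_torque": joint torques, N m; "position": TCP position; "ee_rot": TCP orientation; "contact_force": force on the tool from outside, world axes, zero at the start; "ft_torque": the same for the moment, N m; "gripper_width": opening from 0.0 (shut) to 1.0 (fully open); "grasp_force": force on a finger pad.
Only numpy, scipy, OpenCV 4.12 (cv2) and the standard library are available. Lean on these libraries where they do the work, as an engineer would, in place of code of your own. Each camera call takes 0.05 s, during which the arm holds its last target. There are 200 camera calls.

## Working session

There is one attempt and no reset: what is moved stays moved. The work goes in short steps, Python scripts to look and compute and a shell command to move; the robot and the scene stay as the last step left them, time stands still between calls to the robot, and variables do not carry over. Pictures are saved under pics/ and viewed, at most 14 in all, crops included, and the job is handed in when it is done.

```bash
mkdir -p pics; ls
cat > h.py <<'E'
import numpy as np, cv2
from scipy.spatial.transform import Rotation as R
from plant import robot
def tool():
    o=robot.get_obs(); q=o["ee_rot"]; T=np.eye(4); T[:3,:3]=R.from_quat([q[1],q[2],q[3],q[0]]).as_matrix(); T[:3,3]=o["position"]; return T
def cam(name):
    T=tool(); img,d=robot.capture(name); p=robot.camera_params(name)
    P=np.array(p["pose"]) if "pose" in p else T@np.array(p["mount"])
    return img,d,np.array(p["intrinsics"]),P
def cloud(d,K,P):
    v,u=np.mgrid[:d.shape[0],:d.shape[1]]
    c=np.stack([(u-K[0,2])/K[0,0]*d,-(v-K[1,2])/K[1,1]*d,-d,np.ones_like(d)],-1)
    w=(c@P.T)[...,:3]; w[d<=0]=np.nan; return w
def save(n,img,s=1): cv2.imwrite("pics/"+n,cv2.resize(img[...,::-1],None,fx=s,fy=s))
E
python3 - <<'E'
from h import *
for n in("top","side"):
    img,d,K,P=cam(n); save(n+"0.png",img,1.4); w=cloud(d,K,P); np.savez(n+"0.npz",w=w,img=img,K=K,P=P)
    print(n,P[:3,3],robot.camera_params(n).keys())
    for t in ["isolator","tray","scrap_tin","primer","drain_plug","pulley","good1","snapped1","headless1"]:
        for r in robot.silhouettes(n,t):
            m=r["region"]&np.isfinite(w[...,0]); 
            print(t,round(r["conf"],2),r["bbox"],np.round(np.median(w[m],0),3),m.sum())
print(robot.get_obs())
E
```

```text
pics
top [0.44821544 0.00609636 1.22804907] dict_keys(['intrinsics', 'pose'])
isolator 0.81 [143.8, 211.6, 195.4, 267.2] [0.485 0.322 0.043] 1649
tray 0.94 [216.8, 80.7, 315.9, 246.2] [0.683 0.036 0.007] 10394
scrap_tin 0.98 [363.2, 193.9, 421.1, 264.4] [ 0.51  -0.337  0.006] 3457
scrap_tin 0.37 [143.6, 212.9, 193.9, 265.4] [0.485 0.321 0.043] 1576
primer 0.66 [255.6, 266.6, 275.1, 280.5] [0.387 0.051 0.043] 190
drain_plug 0.52 [291.9, 275.5, 310.9, 287.7] [ 0.371 -0.065  0.024] 179
pulley 0.89 [163.1, 148.8, 202.1, 186.0] [0.711 0.291 0.024] 1091
good1 0.7 [232.8, 202.3, 240.9, 232.9] [0.551 0.134 0.022] 149
good1 0.52 [275.5, 168.2, 281.0, 195.9] [0.653 0.006 0.021] 153
snapped1 0.65 [272.8, 215.1, 279.7, 231.8] [0.535 0.015 0.021] 139
snapped1 0.54 [205.0, 272.0, 223.6, 288.4] [0.369 0.185 0.018] 125
snapped1 0.51 [233.7, 173.4, 242.5, 194.3] [0.658 0.134 0.022] 119
snapped1 0.51 [325.9, 222.3, 347.8, 235.6] [ 0.526 -0.173  0.017] 133
headless1 0.55 [290.9, 212.9, 300.1, 232.3] [ 0.538 -0.041  0.021] 119
headless1 0.44 [247.3, 210.7, 255.0, 226.7] [0.547 0.078 0.021] 109
side [0.4
[... 1433 characters left out ...]
y([ 1.27999295e+00,  3.13463838e-01, -4.71464894e-02,  1.21019917e+00,
       -3.22012770e-06,  1.57079486e+00]), 'qvel': array([ 2.89295235e-04,  1.59060277e-03, -1.48291825e-03, -1.35671724e-03,
        1.41325829e-03,  3.31601668e-05]), 'joint_torque': array([ 5.89511228e-05, -5.39469016e+01,  3.40058899e+01,  1.51625409e-03,
       -1.53046281e-04, -5.69847785e-06]), 'position': array([0.1720263 , 0.5747816 , 0.23130077]), 'ee_rot': array([ 6.38992169e-07,  1.44889165e-01,  9.89447891e-01, -6.74863936e-06]), 'contact_force': array([ 0.55393712, -0.36985428, -0.33300211]), 'ft_torque': array([-0.0209465 , -0.016249  ,  0.00899053]), 'grasp_force': 0.0, 'gripper_width': 0.9993428831273635}
```

Run:
```python
from h import *
a=np.load("top0.npz"); save("topcrop.png",a["img"][140:300,130:430],2.6)
a=np.load("side0.npz"); save("sidecrop.png",a["img"][120:420,70:400],1.9)
w=a["w"]
for n in("top","side"):
    w=np.load(n+"0.npz")["w"]; m=(w[...,2]>.09)&(abs(w[...,0]-.47)<.16)&(w[...,1]>.22)&(w[...,1]<.5)
    print(n,m.sum(),np.round(np.nanmin(w[m],0),3),np.round(np.nanmax(w[m],0),3))
    p=w[m]; print(np.round(p[np.argsort(-p[:,2])[:200:12]],3))
    m=(abs(w[...,2]-.04)<.006)&(abs(w[...,0]-.47)<.16)&(w[...,1]>.22)&(w[...,1]<.5)
    print(cv2.minAreaRect((w[m][:,:2]*1000).astype(np.float32)))
```

```text
top 260 [0.416 0.324 0.09 ] [0.47  0.366 0.141]
[[0.427 0.345 0.141]
 [0.43  0.362 0.139]
 [0.43  0.351 0.137]
 [0.432 0.344 0.136]
 [0.432 0.342 0.134]
 [0.438 0.353 0.134]
 [0.419 0.339 0.132]
 [0.432 0.332 0.13 ]
 [0.435 0.333 0.129]
 [0.438 0.336 0.128]
 [0.448 0.356 0.126]
 [0.432 0.332 0.123]
 [0.446 0.347 0.12 ]
 [0.454 0.355 0.118]
 [0.44  0.329 0.116]
 [0.454 0.346 0.113]
 [0.445 0.325 0.111]]
((488.6560974121094, 324.10308837890625), (80.50439453125, 149.50619506835938), 65.16746520996094)
side 598 [0.414 0.325 0.09 ] [0.469 0.37  0.143]
[[0.434 0.362 0.143]
 [0.427 0.343 0.14 ]
 [0.422 0.34  0.14 ]
 [0.433 0.353 0.139]
 [0.432 0.354 0.139]
 [0.427 0.353 0.139]
 [0.43  0.343 0.138]
 [0.419 0.341 0.138]
 [0.421 0.337 0.137]
 [0.428 0.361 0.137]
 [0.44  0.361 0.136]
 [0.425 0.367 0.136]
 [0.429 0.362 0.136]
 [0.43  0.365 0.135]
 [0.434 0.366 0.135]
 [0.428 0.334 0.134]
 [0.432 0.338 0.134]]
((487.70611572265625, 324.71343994140625), (82.16139221191406, 149.90313720703125), 65.64436340332031)
```

View pics/topcrop.png

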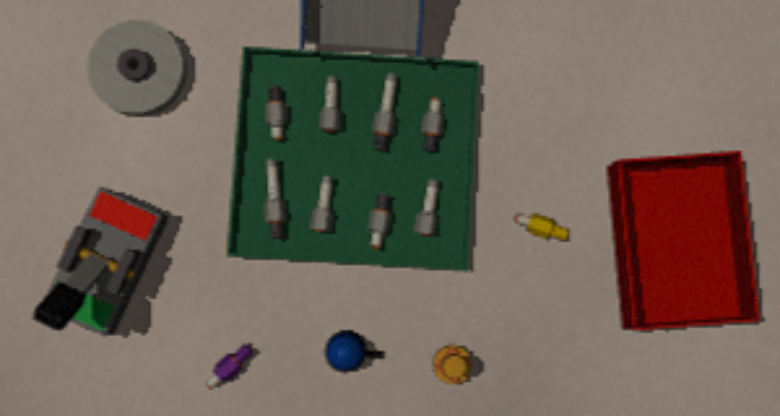

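View pics/sidecrop.png

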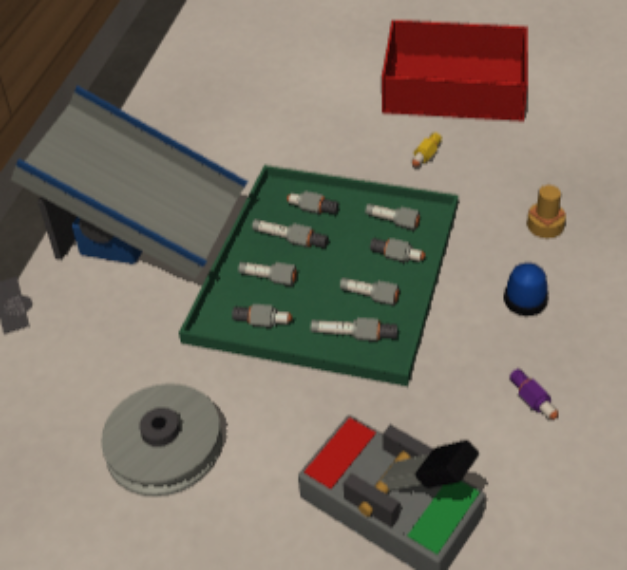

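Top and side pictures agree on eight plugs in the tray. In crop pixels of the top view:
- **Good:** (275,200) and (385,110).
- **Snapped:** (277,115), (432,125) and (380,222).
- **Headless:** (330,105), (322,205) and (428,208).

The purple (230,365) and yellow (543,226) look-alikes lie outside the tray. The handle leans over green, with its top at about (0.424, 0.354).

```bash
cat > plan.py <<'E'
from h import *
def pose():
    T=tool(); return T[:3,3], np.degrees(np.arctan2(T[1,0],T[0,0]))
def plan(goals, start=None):   # goals: list of (xyz, xaxis angle deg); prints per call: x y z spin, rows
    p,a=start or pose()
    for g,ga in goals:
        g=np.array(g,float); da=ga-a
        for k in range(1,30):
            out=[];ok=True;q=p.copy();b=a
            for i in range(k):
                d=(g-p)/k; s=-da/k; c,si=np.cos(np.radians(b)),np.sin(np.radians(b))
                l=np.array([c*d[0]+si*d[1], si*d[0]-c*d[1], -d[2]])
                n=int(np.ceil(max(np.linalg.norm(l)/.0417,abs(s)/7.16)-.02)) 
                ok&=abs(l).max()<=.08 and n<=12
                out.append((np.round([*(l/.08),s/180],3).tolist(),"rows",n)); b+=da/k
            if ok: break
        print("->",g.round(3),ga); [print("  ",*o) for o in out]; p,a=g,ga
E
python3 - <<'E'
from plan import *
print(pose())
plan([((.374,.3765,.231),-24.6),((.374,.3765,.115),-24.6)])
E
```

```text
(array([0.1720263 , 0.5747816 , 0.23130077]), np.float64(163.33827791985192))
-> [0.374 0.376 0.231] -24.6
   [-0.782, -0.413, 0.001, 0.261] rows 7
   [-0.835, 0.291, 0.001, 0.261] rows 7
   [-0.358, 0.809, 0.001, 0.261] rows 7
   [0.348, 0.813, 0.001, 0.261] rows 7
-> [0.374 0.376 0.115] -24.6
   [0.0, -0.0, 0.725, -0.0] rows 2
   [0.0, -0.0, 0.725, -0.0] rows 2
```

```bash
python3 -m pendant '[[[-0.78,-0.41,0,0.26,1],[-0.78,-0.41,0,0.26,1],[-0.78,-0.41,0,0.26,1],[-0.78,-0.41,0,0.26,1],[-0.78,-0.41,0,0.26,1],[-0.78,-0.41,0,0.26,1],[-0.78,-0.41,0,0.26,1]]]'
python3 -m pendant '[[[-0.83,0.29,0,0.26,1],[-0.83,0.29,0,0.26,1],[-0.83,0.29,0,0.26,1],[-0.83,0.29,0,0.26,1],[-0.83,0.29,0,0.26,1],[-0.83,0.29,0,0.26,1],[-0.83,0.29,0,0.26,1]]]'
python3 -m pendant '[[[-0.36,0.81,0,0.26,1],[-0.36,0.81,0,0.26,1],[-0.36,0.81,0,0.26,1],[-0.36,0.81,0,0.26,1],[-0.36,0.81,0,0.26,1],[-0.36,0.81,0,0.26,1],[-0.36,0.81,0,0.26,1]]]'
python3 -m pendant '[[[0.35,0.81,0,0.26,1],[0.35,0.81,0,0.26,1],[0.35,0.81,0,0.26,1],[0.35,0.81,0,0.26,1],[0.35,0.81,0,0.26,1],[0.35,0.81,0,0.26,1],[0.35,0.81,0,0.26,1],[0.35,0.81,0,0.26,1]]]'
python3 - <<'E'
from plan import *
print(pose())
plan([((.374,.3765,.231),-24.6),((.374,.3765,.115),-24.6)])
E
```

```text
clock: 1.58
position: [0.2226, 0.5254, 0.2314]
ee_rot: [-0.0, 0.529, 0.849, 0.0]
contact_force: [0.5, 0.8, -1.4]
gripper_width: 0.004
grasp_force: 0.0
clock: 2.17
position: [0.2729, 0.4763, 0.2314]
ee_rot: [-0.0, 0.822, 0.569, 0.0]
contact_force: [0.1, -0.2, 0.2]
gripper_width: -0.001
grasp_force: 0.0
clock: 2.75
position: [0.3782, 0.3629, 0.2315]
ee_rot: [-0.053, 0.939, 0.338, -0.026]
contact_force: [-0.8, -0.2, -0.6]
gripper_width: -0.003
grasp_force: 0.0
clock: 3.42
position: [0.473, 0.2258, 0.2238]
ee_rot: [-0.123, 0.981, 0.131, -0.074]
contact_force: [1.0, 0.1, -0.8]
gripper_width: 0.001
grasp_force: 0.0
(array([0.47304369, 0.22582721, 0.22382228]), np.float64(16.045508253973097))
-> [0.374 0.376 0.231] -24.6
   [-0.223, -0.717, -0.03, 0.075] rows 2
   [-0.385, -0.645, -0.03, 0.075] rows 2
   [-0.525, -0.537, -0.03, 0.075] rows 2
-> [0.374 0.376 0.115] -24.6
   [0.0, -0.0, 0.725, -0.0] rows 2
   [0.0, -0.0, 0.725, -0.0] rows 2
```

Run:
```python
from plan import *
print(robot.get_obs()["joints"].round(3)); print(tool().round(3))
```

```text
[ 0.279  0.264 -0.164  1.257  0.265  3.141]
[[ 0.955  0.238 -0.178  0.473]
 [ 0.275 -0.936  0.222  0.226]
 [-0.114 -0.261 -0.959  0.224]
 [ 0.     0.     0.     1.   ]]
```

```bash
python3 -m pendant '[[[0,0,0,-0.1,1],[0,0,0,-0.2,1],[0,0,0,-0.3,1],[0,0,0,-0.3,1],[0,0,0,-0.3,1],[0,0,0,-0.3,1],[0,0,0,-0.3,1],[0,0,0,-0.3,1],[0,0,0,-0.3,1],[0,0,0,-0.3,1]]]'
python3 - <<'E'
from plan import *
print(pose(),robot.get_obs()["joints"].round(3)); print(tool().round(3))
plan([((.374,.3765,.231),155.4)])
E
```

```text
clock: 4.25
position: [0.4727, 0.2268, 0.2241]
ee_rot: [-0.143, 0.815, 0.562, -0.011]
contact_force: [0.1, 0.8, 0.1]
gripper_width: 0.002
grasp_force: 0.0
(array([0.47267631, 0.2267623 , 0.22405449]), np.float64(68.14613788358378)) [ 0.281  0.263 -0.164  1.257  0.265  2.2  ]
[[ 0.368  0.913 -0.178  0.473]
 [ 0.919 -0.328  0.221  0.227]
 [ 0.144 -0.245 -0.959  0.224]
 [ 0.     0.     0.     1.   ]]
-> [0.374 0.376 0.231] 155.4
   [0.426, -0.614, -0.029, -0.162] rows 5
   [0.671, -0.329, -0.029, -0.162] rows 5
   [0.746, 0.038, -0.029, -0.162] rows 5
```

```bash
cat > plan.py <<'E'
from h import *
def pose():
    T=tool(); return T[:3,3].round(4), round(np.degrees(np.arctan2(T[1,0],T[0,0])),2)
def status():
    T=tool(); o=robot.get_obs(); print(pose(),"z",T[:3,2].round(3),"j",o["joints"].round(2),"w",round(o["gripper_width"]*85,1),"g",round(o["grasp_force"],1),"t",round(o["clock"],1))
def plan(goals):   # (xyz, xaxis angle deg or None); prints per call: x y z spin, rows
    T=tool(); p=T[:3,3]; Rm=T[:3,:3]
    for g,ga in goals:
        g=np.array(g,float); a=np.degrees(np.arctan2(Rm[1,0],Rm[0,0])); da=0 if ga is None else (ga-a+180)%360-180
        for k in range(1,30):
            out=[];ok=True;Q=Rm.copy()
            for i in range(k):
                l=Q.T@(g-p)/k; s=-da/k
                n=int(np.ceil(max(np.linalg.norm(l)/.0417,abs(s)/7.16)-.02)) 
                ok&=abs(l).max()<=.08 and n<=12
                out.append((np.round([*(l/.08),s/180],3).tolist(),"rows",n)); Q=Q@R.from_euler("z",s,degrees=True).as_matrix()
            if ok: break
        print("->",g.round(3),ga); [print("  ",*o) for o in out]; p,Rm=g,Q
E
python3 -c "
from plan import *
plan([((.44,-.54,.28),None)])"
```

```text
-> [ 0.44 -0.54  0.28] None
   [-0.984, 0.289, -0.302, 0.0] rows 3
   [-0.984, 0.289, -0.302, 0.0] rows 3
   [-0.984, 0.289, -0.302, 0.0] rows 3
   [-0.984, 0.289, -0.302, 0.0] rows 3
   [-0.984, 0.289, -0.302, 0.0] rows 3
   [-0.984, 0.289, -0.302, 0.0] rows 3
   [-0.984, 0.289, -0.302, 0.0] rows 3
   [-0.984, 0.289, -0.302, 0.0] rows 3
   [-0.984, 0.289, -0.302, 0.0] rows 3
```

```bash
python3 -m pendant '[[[-0.98,0.29,-0.3,0,1],[-0.98,0.29,-0.3,0,1],[-0.98,0.29,-0.3,0,1]]]' >/dev/null
python3 -m pendant '[[[-0.98,0.29,-0.3,0,1],[-0.98,0.29,-0.3,0,1],[-0.98,0.29,-0.3,0,1]]]' >/dev/null
python3 -m pendant '[[[-0.98,0.29,-0.3,0,1],[-0.98,0.29,-0.3,0,1],[-0.98,0.29,-0.3,0,1]]]' >/dev/null
python3 -m pendant '[[[-0.98,0.29,-0.3,0,1],[-0.98,0.29,-0.3,0,1],[-0.98,0.29,-0.3,0,1]]]' >/dev/null
python3 -m pendant '[[[-0.98,0.29,-0.3,0,1],[-0.98,0.29,-0.3,0,1],[-0.98,0.29,-0.3,0,1]]]' >/dev/null
python3 -m pendant '[[[-0.98,0.29,-0.3,0,1],[-0.98,0.29,-0.3,0,1],[-0.98,0.29,-0.3,0,1]]]' >/dev/null
python3 -m pendant '[[[-0.98,0.29,-0.3,0,1],[-0.98,0.29,-0.3,0,1],[-0.98,0.29,-0.3,0,1]]]' >/dev/null
python3 -m pendant '[[[-0.98,0.29,-0.3,0,1],[-0.98,0.29,-0.3,0,1],[-0.98,0.29,-0.3,0,1]]]' >/dev/null
python3 -m pendant '[[[-0.98,0.29,-0.3,0,1],[-0.98,0.29,-0.3,0,1],[-0.98,0.29,-0.3,0,1]]]'
python3 - <<'E'
from plan import *
status()
p=tool()[:3,3]; z=tool()[:2,2]; print(np.degrees(np.arctan2(p[1],p[0])),np.degrees(np.arctan2(-z[1],-z[0])),np.hypot(*p[:2]))
u=-z/np.hypot(*z)
for r in (.75,.85,.95,1.05): print(r); plan([((u[0]*r,u[1]*r,.25),None)])
E
```

```text
clock: 6.5
position: [0.4427, -0.5418, 0.2745]
ee_rot: [-0.144, 0.815, 0.561, -0.011]
contact_force: [0.3, -0.3, -1.9]
gripper_width: -0.0
grasp_force: 0.0
(array([ 0.4427, -0.5418,  0.2745]), np.float64(67.96)) z [-0.179  0.222 -0.958] j [-0.89  0.86  0.9   1.9   0.    1.05] w -0.0 g 0.0 t 6.5
-50.7508084883475 -51.057975669470736 0.699697645376789
0.75
-> [ 0.471 -0.583  0.25 ] None
   [-0.386, 0.574, 0.114, 0.0] rows 2
0.85
-> [ 0.534 -0.661  0.25 ] None
   [-0.493, 0.805, -0.122, 0.0] rows 2
   [-0.493, 0.805, -0.122, 0.0] rows 2
0.95
-> [ 0.597 -0.739  0.25 ] None
   [-0.529, 0.882, -0.2, 0.0] rows 2
   [-0.529, 0.882, -0.2, 0.0] rows 2
   [-0.529, 0.882, -0.2, 0.0] rows 2
1.05
-> [ 0.66  -0.817  0.25 ] None
   [-0.547, 0.921, -0.239, 0.0] rows 3
   [-0.547, 0.921, -0.239, 0.0] rows 3
   [-0.547, 0.921, -0.239, 0.0] rows 3
   [-0.547, 0.921, -0.239, 0.0] rows 3
```

```bash
python3 -m pendant '[[[-0.39,0.57,0.1,0,1],[-0.39,0.57,0.1,0,1]]]' >/dev/null
python3 -c "from plan import *; status()"
python3 -m pendant '[[[-0.25,0.4,-0.06,0,1],[-0.25,0.4,-0.06,0,1]]]' >/dev/null
python3 -c "from plan import *; status()"
python3 -m pendant '[[[-0.25,0.4,-0.06,0,1],[-0.25,0.4,-0.06,0,1]]]' >/dev/null
python3 -c "from plan import *; status()"
```

```text
(array([ 0.4692, -0.575 ,  0.254 ]), np.float64(68.13)) z [-0.174  0.218 -0.96 ] j [-0.89  1.05  1.25  2.05  0.    1.05] w 0.2 g 0.0 t 6.7
(array([ 0.4573, -0.5616,  0.2611]), np.float64(67.92)) z [-0.194  0.242 -0.951] j [-0.89  1.03  1.2   2.05  0.    1.05] w -0.1 g 0.0 t 6.8
(array([ 0.4549, -0.5599,  0.2844]), np.float64(68.08)) z [-0.184  0.229 -0.956] j [-0.89  1.02  1.25  2.1   0.    1.04] w 0.3 g 0.0 t 7.0
```

```bash
python3 -m pendant '[[[-0.54,0.9,-0.2,0,1],[-0.54,0.9,-0.2,0,1],[-0.54,0.9,-0.2,0,1],[-0.54,0.9,-0.2,0,1]]]' >/dev/null
python3 -c "from plan import *; status()"
python3 -m pendant '[[[-0.54,0.9,-0.2,0,1],[-0.54,0.9,-0.2,0,1],[-0.54,0.9,-0.2,0,1],[-0.54,0.9,-0.2,0,1]]]' >/dev/null
python3 -c "from plan import *; status()"
python3 -m pendant '[[[0,0,-0.9,0,1],[0,0,-0.9,0,1],[0,0,-0.9,0,1],[0,0,-0.9,0,1]]]' >/dev/null
python3 -c "from plan import *; status()"
```

```text
(array([ 0.4791, -0.592 ,  0.2452]), np.float64(68.53)) z [-0.151  0.189 -0.97 ] j [-0.89  1.06  1.25  2.    0.    1.04] w 0.0 g 0.0 t 7.3
(array([ 0.497 , -0.6164,  0.2172]), np.float64(68.78)) z [-0.125  0.156 -0.98 ] j [-0.89  1.09  1.25  1.93  0.    1.04] w 0.3 g 0.0 t 7.7
(array([ 0.4884, -0.606 ,  0.2769]), np.float64(68.95)) z [-0.102  0.128 -0.987] j [-0.89  1.02  1.25  1.97  0.    1.04] w 0.0 g 0.0 t 8.0
```

```bash
python3 -m pendant '[[[-0.54,0.9,-0.15,0,1],[-0.54,0.9,-0.15,0,1],[-0.54,0.9,-0.15,0,1],[-0.54,0.9,-0.15,0,1]]]' >/dev/null
python3 -c "from plan import *; status()"
python3 -m pendant '[[[-0.54,0.9,-0.12,0,1],[-0.54,0.9,-0.12,0,1],[-0.54,0.9,-0.12,0,1],[-0.54,0.9,-0.12,0,1]]]' >/dev/null
python3 -c "from plan import *; status()"
python3 -m pendant '[[[0,0,-0.8,0,1],[0,0,-0.8,0,1],[0,0,-0.8,0,1],[0,0,-0.8,0,1]]]' >/dev/null
python3 -c "from plan import *; status()"
```

```text
(array([ 0.5081, -0.6317,  0.2435]), np.float64(69.09)) z [-0.08   0.099 -0.992] j [-0.89  1.05  1.25  1.9   0.    1.04] w 0.0 g 0.0 t 8.3
(array([ 0.5274, -0.6566,  0.2196]), np.float64(69.22)) z [-0.051  0.064 -0.997] j [-0.89  1.08  1.25  1.83  0.    1.04] w -0.0 g 0.0 t 8.7
(array([ 0.5182, -0.6451,  0.278 ]), np.float64(69.27)) z [-0.031  0.039 -0.999] j [-0.89  1.01  1.25  1.86  0.    1.04] w 0.1 g 0.0 t 9.0
```

```bash
python3 -m pendant '[[[-0.54,0.9,-0.05,0,1],[-0.54,0.9,-0.05,0,1],[-0.54,0.9,-0.05,0,1],[-0.54,0.9,-0.05,0,1]]]' >/dev/null
python3 -c "from plan import *; status()"
python3 -m pendant '[[[-0.15,0.25,0,0,1],[-0.15,0.25,0,0,1],[-0.15,0.25,0,0,1]]]' >/dev/null
python3 -c "from plan import *; status()"
```

```text
(array([ 0.539 , -0.672 ,  0.2466]), np.float64(69.3)) z [-0.007  0.008 -1.   ] j [-0.89  1.04  1.25  1.79  0.    1.04] w 0.1 g 0.0 t 9.3
(array([ 0.5456, -0.6804,  0.2416]), np.float64(69.3)) z [ 0.004 -0.005 -1.   ] j [-0.89  1.05  1.25  1.76  0.    1.04] w 0.1 g 0.0 t 9.6
```

```bash
python3 -c "
from plan import *
plan([((.52,-.1,.235),180),((.374,.3765,.235),155.4)])"
```

```text
-> [ 0.52  -0.1    0.235] 180
   [0.834, -0.358, 0.005, -0.077] rows 2
   [0.896, -0.148, 0.005, -0.077] rows 2
   [0.905, 0.07, 0.005, -0.077] rows 2
   [0.862, 0.285, 0.005, -0.077] rows 2
   [0.769, 0.483, 0.005, -0.077] rows 2
   [0.631, 0.653, 0.005, -0.077] rows 2
   [0.457, 0.785, 0.005, -0.077] rows 2
   [0.256, 0.871, 0.005, -0.077] rows 2
-> [0.374 0.376 0.235] 155.4
   [0.304, 0.993, -0.007, 0.023] rows 2
   [0.374, 0.968, -0.007, 0.023] rows 2
   [0.443, 0.939, -0.007, 0.023] rows 2
   [0.509, 0.905, -0.007, 0.023] rows 2
   [0.572, 0.866, -0.007, 0.023] rows 2
   [0.633, 0.823, -0.007, 0.023] rows 2
```

```bash
python3 -m pendant '[[[0.83,-0.36,0,-0.077,1],[0.83,-0.36,0,-0.077,1]]]' >/dev/null
python3 -m pendant '[[[0.9,-0.15,0,-0.077,1],[0.9,-0.15,0,-0.077,1]]]' >/dev/null
python3 -m pendant '[[[0.9,0.07,0,-0.077,1],[0.9,0.07,0,-0.077,1]]]' >/dev/null
python3 -m pendant '[[[0.86,0.28,0,-0.077,1],[0.86,0.28,0,-0.077,1]]]' >/dev/null
python3 -m pendant '[[[0.77,0.48,0,-0.077,1],[0.77,0.48,0,-0.077,1]]]' >/dev/null
python3 -m pendant '[[[0.63,0.65,0,-0.077,1],[0.63,0.65,0,-0.077,1]]]' >/dev/null
python3 -m pendant '[[[0.46,0.78,0,-0.077,1],[0.46,0.78,0,-0.077,1]]]' >/dev/null
python3 -m pendant '[[[0.26,0.87,0,-0.077,1],[0.26,0.87,0,-0.077,1],[0.26,0.87,0,-0.077,1]]]' >/dev/null
python3 -c "
from plan import *
status();plan([((.374,.3765,.235),155.4)])"
```

```text
(array([ 0.5749, -0.1268,  0.2422]), np.float64(174.76)) z [ 0.006 -0.004 -1.   ] j [-0.22  0.28 -0.06  1.22 -0.   -0.12] w -0.1 g 0.0 t 11.0
-> [0.374 0.376 0.235] 155.4
   [0.439, 0.862, 0.007, 0.015] rows 2
   [0.48, 0.84, 0.007, 0.015] rows 2
   [0.52, 0.816, 0.007, 0.015] rows 2
   [0.559, 0.79, 0.007, 0.015] rows 2
   [0.597, 0.762, 0.007, 0.015] rows 2
   [0.633, 0.732, 0.007, 0.015] rows 2
   [0.667, 0.701, 0.007, 0.015] rows 2
```

```bash
python3 -m pendant '[[[0.44,0.86,0,0.015,1],[0.44,0.86,0,0.015,1],[0.44,0.86,0,0.015,1]]]' >/dev/null
python3 -m pendant '[[[0.48,0.84,0,0.015,1],[0.48,0.84,0,0.015,1],[0.48,0.84,0,0.015,1]]]' >/dev/null
python3 -m pendant '[[[0.52,0.82,0,0.015,1],[0.52,0.82,0,0.015,1],[0.52,0.82,0,0.015,1]]]' >/dev/null
python3 -m pendant '[[[0.56,0.79,0,0.015,1],[0.56,0.79,0,0.015,1],[0.56,0.79,0,0.015,1]]]' >/dev/null
python3 -m pendant '[[[0.6,0.76,0,0.015,1],[0.6,0.76,0,0.015,1],[0.6,0.76,0,0.015,1]]]' >/dev/null
python3 -m pendant '[[[0.63,0.73,0,0.015,1],[0.63,0.73,0,0.015,1],[0.63,0.73,0,0.015,1]]]' >/dev/null
python3 -m pendant '[[[0.67,0.7,0,0.015,1],[0.67,0.7,0,0.015,1],[0.67,0.7,0,0.015,1]]]' >/dev/null
python3 -c "
from plan import *
status();plan([((.370,.3785,.235),155.4),((.370,.3785,.115),155.4),((.497,.3204,.115),155.4)])"
```

```text
(array([0.3761, 0.3763, 0.2374]), np.float64(155.52)) z [ 0.005 -0.003 -1.   ] j [ 0.79  0.18 -0.2   1.18 -0.01  1.22] w 0.1 g 0.0 t 12.8
-> [0.37  0.378 0.235] 155.4
   [0.081, -0.006, 0.03, 0.001] rows 1
-> [0.37  0.378 0.115] 155.4
   [0.004, 0.001, 0.75, -0.0] rows 2
   [0.004, 0.001, 0.75, -0.0] rows 2
-> [0.497 0.32  0.115] 155.4
   [-0.873, 0.0, 0.005, 0.0] rows 2
   [-0.873, 0.0, 0.005, 0.0] rows 2
```

```bash
python3 -m pendant '[[[0.08,0,0.4,0,1],[0.08,0,0.78,0,1],[0.08,0,0.78,0,1],[0.08,0,0.78,0,1]]]' >/dev/null
python3 -m pendant '[[[0,0,0.4,0,1],[0,0,0.75,0,1],[0,0,0.75,0,1],[0,0,0.75,0,1]]]'
python3 -m pendant '[[[-0.15,0,0,0,1],[-0.3,0,0,0,1],[-0.45,0,0,0,1],[-0.6,0,0,0,1],[-0.75,0,0,0,1],[-0.87,0,0,0,1],[-0.87,0,0,0,1]]]'
python3 -m pendant '[[[-0.15,0,0,0,1],[-0.3,0,0,0,1],[-0.45,0,0,0,1],[-0.6,0,0,0,1],[-0.75,0,0,0,1],[-0.87,0,0,0,1],[-0.87,0,0,0,1]]]'
python3 - <<'E'
from plan import *
status()
img,d,K,P=cam("side"); w=cloud(d,K,P); save("side1.png",img[250:420,130:420],2.5)
E
```

```text
clock: 13.42
position: [0.3719, 0.3737, 0.1156]
ee_rot: [0.003, 0.214, 0.977, -0.003]
contact_force: [-0.3, 0.4, 0.5]
gripper_width: 0.005
grasp_force: 0.0
clock: 14.0
position: [0.4373, 0.3443, 0.1156]
ee_rot: [0.004, 0.215, 0.977, -0.002]
contact_force: [0.5, -0.5, -0.8]
gripper_width: -0.0
grasp_force: 0.1
clock: 14.58
position: [0.4994, 0.315, 0.115]
ee_rot: [0.003, 0.215, 0.977, -0.003]
contact_force: [0.9, 0.2, -0.6]
gripper_width: 0.0
grasp_force: 0.0
(array([0.4994, 0.315 , 0.115 ]), np.float64(155.2)) z [ 0.005 -0.007 -1.   ] j [ 0.57  0.36 -0.25  0.96 -0.01  1.  ] w 0.0 g 0.0 t 14.6
```

View pics/side1.png

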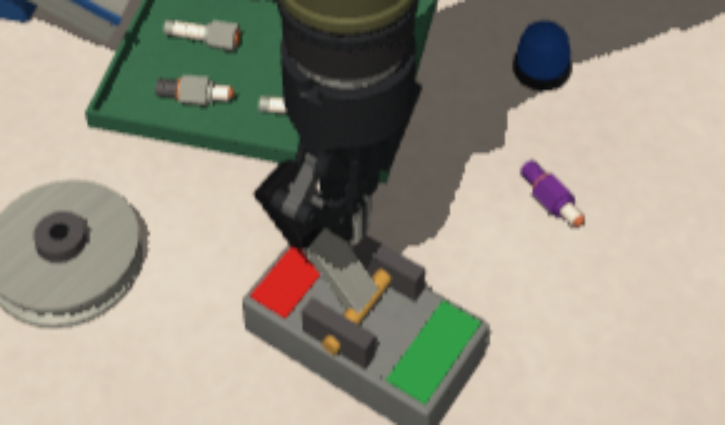

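The handle (crop px 290,200) now leans over the red plate. I'll raise the arm and measure the plugs.

```bash
python3 -m pendant '[[[0,0,-0.4,0,1],[0,0,-0.9,0,1],[0,0,-0.9,0,1]]]' >/dev/null
python3 -m pendant '[[[0.9,0,0,0,1],[0.9,0,0,0,1],[0.9,0,0,0,1],[0.9,0,0,0,-0.06],[0.9,0,0,0,-0.06],[0.9,0,0,0,-0.06]]]' >/dev/null
cat > look.py <<'E'
from plan import *
def handle(w):
    m=(w[...,2]>.12)&(w[...,2]<.16)&(w[...,0]>.36)&(w[...,0]<.62)&(w[...,1]>.22)&(w[...,1]<.42); print("handle pts",m.sum(),np.nanmedian(w[m],0).round(3))
def plugs(names=("top","side")):
    for n in names:
        img,d,K,P=cam(n); w=cloud(d,K,P); handle(w)
        m=((w[...,2]>.011)&(w[...,2]<.04)&(w[...,0]>.47)&(w[...,0]<.73)&(w[...,1]>-.2)&(w[...,1]<.2)).astype(np.uint8)
        hsv=cv2.cvtColor(img,cv2.COLOR_RGB2HSV); g=(hsv[...,0]>50)&(hsv[...,0]<95)&(hsv[...,1]>90); m[g]=0
        k,lab,st,_=cv2.connectedComponentsWithStats(m,connectivity=4)
        for i in range(1,k):
            if st[i,4]<40: continue
            s=lab==i; q=w[s]; c=(q[:,:2].min(0)+q[:,:2].max(0))/2
            (cx,cy),(a,b),th=cv2.minAreaRect((q[:,:2]*1000).astype(np.float32))
            if a<b: a,b,th=b,a,th-90
            h=q[q[:,2]>np.percentile(q[:,2],97)-.004]   # top flat of hexagon
            o=np.median(h,0)
            print(n,"mid",round(cx),round(cy),"LxW",round(a),round(b),"ang",round((th+90)%180-90),"hex",o.round(4),"ztop",round(np.percentile(q[:,2],97),4),"rgb",np.median(img[s],0))
        print("tin:",end=" ")
        m=(abs(w[...,2]-.06)<.006)&(w[...,1]<-.2); q=w[m]
        if len(q)>20: print(cv2.minAreaRect((q[:,:2]*1000).astype(np.float32)))
E
python3 - <<'E'
from look import *
status(); plugs()
E
```

```text
(array([0.4325, 0.3465, 0.1868]), np.float64(155.28)) z [ 0.005 -0.006 -1.   ] j [ 0.68  0.25 -0.24  1.09 -0.01  1.11] w 35.1 g 0.0 t 15.4
handle pts 134 [0.544 0.297 0.132]
top mid 660 6 LxW 90 23 ang -13 hex [0.6482 0.0088 0.0271] ztop 0.0292 rgb [100.  91.  82.]
top mid 671 70 LxW 65 21 ang -1 hex [0.6523 0.0715 0.0258] ztop 0.0276 rgb [109.5 104.5  93.5]
top mid 659 134 LxW 61 21 ang 0 hex [0.6607 0.1342 0.0257] ztop 0.0289 rgb [84. 83. 72.]
top mid 646 -48 LxW 63 24 ang -12 hex [ 0.6452 -0.0479  0.0254] ztop 0.0277 rgb [86.  83.5 73. ]
top mid 559 136 LxW 89 24 ang 12 hex [0.5472 0.1337 0.0249] ztop 0.0279 rgb [97. 93. 84.]
top mid 553 76 LxW 62 23 ang -14 hex [0.5352 0.0802 0.0248] ztop 0.0275 rgb [109.5 105.5  95.5]
top mid 548 -43 LxW 63 23 ang -12 hex [ 0.5318 -0.0381  0.0253] ztop 0.0275 rgb [108.5 105.   94. ]
top mid 532 15 LxW 60 24 ang 0 hex [0.5319 0.0122 0.0252] ztop 0.0274 rgb [87. 83. 73.]
top mid 528 -172 LxW 60 23 ang 62 hex [ 0.5281 -0.1684  0.0234] ztop 0.0251 rgb [144. 112.   0.]
tin: ((465.0404968261719, -452.91754150390625), (464.55316162109375, 225.499313354
[... 319 characters left out ...]
266] ztop 0.0283 rgb [159. 157. 142.]
side mid 658 7 LxW 90 24 ang -9 hex [0.6445 0.0094 0.0261] ztop 0.0284 rgb [158.  155.5 140. ]
side mid 539 16 LxW 48 22 ang -1 hex [0.5321 0.0144 0.0266] ztop 0.0288 rgb [148. 144. 129.]
side mid 669 72 LxW 65 21 ang -2 hex [0.6503 0.0719 0.0265] ztop 0.0284 rgb [160. 158. 143.]
side mid 553 81 LxW 64 22 ang -6 hex [0.5334 0.0818 0.0264] ztop 0.0286 rgb [159. 157. 143.]
side mid 657 135 LxW 63 21 ang 5 hex [0.6589 0.135  0.026 ] ztop 0.0283 rgb [158. 149. 132.]
side mid 558 137 LxW 88 22 ang 8 hex [0.5445 0.1346 0.0264] ztop 0.0283 rgb [159. 157. 142.]
tin: ((660.147216796875, -746.734130859375), (991.73193359375, 1825.8182373046875), 89.94105529785156)
```

```bash
cat >> look.py <<'E'
def tin(names=("top","side")):
    for n in names:
        img,d,K,P=cam(n); w=cloud(d,K,P); f=img.astype(int)
        m=(f[...,0]>2.2*f[...,1])&(f[...,0]>60)&(w[...,1]<-.15)&(abs(w[...,2]-.06)<.004); q=w[m]
        m=(f[...,0]>2.2*f[...,1])&(f[...,0]>60)&(w[...,1]<-.15)&(abs(w[...,2]-.004)<.004); 
        print(n,"rim",cv2.minAreaRect((q[:,:2]*1000).astype(np.float32)),"floor",cv2.minAreaRect((w[m][:,:2]*1000).astype(np.float32)))
E
python3 - <<'E'
from look import *
status(); tin()
plan([((.5323,-.0388,.187),166),((.5323,-.0388,.12),166),((.5323,-.0388,.008),166),((.5323,-.0388,.12),166),((.54,-.33,.12),180),((.54,-.33,.05),180)])
E
```

```text
(array([0.4327, 0.3464, 0.1868]), np.float64(155.25)) z [ 0.005 -0.006 -1.   ] j [ 0.68  0.25 -0.23  1.09 -0.01  1.11] w 45.1 g 0.0 t 15.5
top rim ((508.5238037109375, -327.7321472167969), (189.04061889648438, 141.75267028808594), 3.9609873294830322) floor ((509.11956787109375, -346.6767578125), (180.93710327148438, 144.3739776611328), 4.026051998138428)
side rim ((593.369873046875, -261.5655212402344), (4.957369804382324, 26.219614028930664), 9.6658296585083) floor ((582.411376953125, -253.41336059570312), (8.689282417297363, 25.120197296142578), 85.13052368164062)
-> [ 0.532 -0.039  0.187] 166
   [-0.63, -0.77, 0.007, -0.012] rows 2
   [-0.6, -0.793, 0.007, -0.012] rows 2
   [-0.57, -0.815, 0.007, -0.012] rows 2
   [-0.539, -0.836, 0.007, -0.012] rows 2
   [-0.507, -0.856, 0.007, -0.012] rows 2
-> [ 0.532 -0.039  0.12 ] 166
   [0.005, 0.004, 0.837, 0.0] rows 2
-> [ 0.532 -0.039  0.008] 166
   [0.004, 0.003, 0.7, -0.0] rows 2
   [0.004, 0.003, 0.7, -0.0] rows 2
-> [ 0.532 -0.039  0.12 ] 166
   [-0.004, -0.003, -0.7, -0.0] rows 2
   [-0.004, -0.003, -0.7, -0.0] rows 2
-> [ 0.54 -0.33  0.12] 180
   [-0.243, -0.877, 0.006, -0.019] rows 2
   [-0.189, -0.89, 0.006, -0.019] rows 2
   [-0.135, -0.9, 0.006, -0.019] rows 2
   [-0.08, -0.907, 0.006, -0.019] rows 2
-> [ 0.54 -0.33  0.05] 180
   [0.004, 0.005, 0.875, -0.0] rows 2
```

```bash
python3 -m pendant '[[[-0.63,-0.77,0,-0.012,-0.06],[-0.63,-0.77,0,-0.012,-0.06],[-0.63,-0.77,0,-0.012,-0.06]]]' >/dev/null
python3 -m pendant '[[[-0.6,-0.79,0,-0.012,-0.06],[-0.6,-0.79,0,-0.012,-0.06],[-0.6,-0.79,0,-0.012,-0.06]]]' >/dev/null
python3 -m pendant '[[[-0.57,-0.82,0,-0.012,-0.06],[-0.57,-0.82,0,-0.012,-0.06],[-0.57,-0.82,0,-0.012,-0.06]]]' >/dev/null
python3 -m pendant '[[[-0.54,-0.84,0,-0.012,-0.06],[-0.54,-0.84,0,-0.012,-0.06],[-0.54,-0.84,0,-0.012,-0.06]]]' >/dev/null
python3 -m pendant '[[[-0.51,-0.86,0,-0.012,-0.06],[-0.51,-0.86,0,-0.012,-0.06],[-0.51,-0.86,0,-0.012,-0.06]]]' >/dev/null
python3 -m pendant '[[[0,0,0.84,0,-0.06],[0,0,0.84,0,-0.06],[0,0,0.84,0,-0.06],[0,0,0.84,0,-0.06]]]' >/dev/null
python3 - <<'E'
from look import *
status()
img,d,K,P=cam("wrist"); save("wrist0.png",img,1)
plan([((.5323,-.0388,.008),166)])
E
```

```text
(array([ 0.5313, -0.0389,  0.1217]), np.float64(166.08)) z [ 0.001 -0.005 -1.   ] j [-0.07  0.26 -0.38  0.93 -0.01  0.17] w 44.5 g 0.0 t 17.2
-> [ 0.532 -0.039  0.008] 166
   [0.007, 0.003, 0.72, 0.0] rows 2
   [0.007, 0.003, 0.72, 0.0] rows 2
```

View pics/wrist0.png

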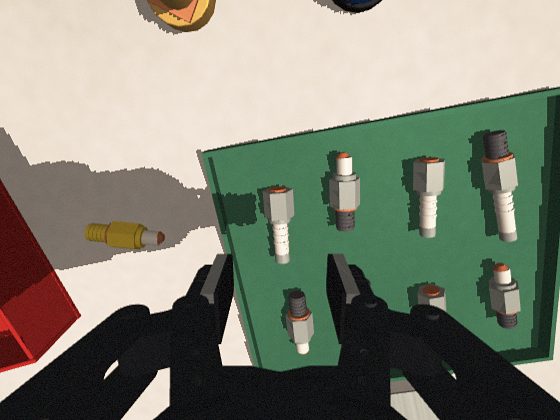

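The wrist view shows plug B's hexagon (px 279,205) centred between the fingers (px 218 and 340). The neighbours are clear, so I'll grasp it.

```bash
python3 -m pendant '[[[0,0,0.36,0,-0.06],[0,0,0.72,0,-0.06],[0,0,0.72,0,-0.06]]]' >/dev/null
python3 -m pendant '[[[0,0,0.36,0,-0.06],[0,0,0.72,0,-0.06],[0,0,0.72,0,-0.06],[0,0,0.72,0,1],[0,0,0.72,0,1],[0,0,0.72,0,1],[0,0,0.72,0,1],[0,0,0.72,0,1]]]'
python3 -m pendant '[[[0,0,-0.36,0,1],[0,0,-0.72,0,1],[0,0,-0.72,0,1]]]' >/dev/null
python3 -m pendant '[[[0,0,-0.36,0,1],[0,0,-0.72,0,1],[0,0,-0.72,0,1]]]'
python3 -c "
from plan import *
status();plan([((.54,-.32,.12),180),((.54,-.32,.05),180),((.54,-.32,.12),180),((.532,.0133,.12),180)])"
```

```text
clock: 18.13
position: [0.5349, -0.0403, 0.0101]
ee_rot: [0.004, 0.121, 0.993, -0.002]
contact_force: [-1.7, 0.3, 7.9]
gripper_width: 0.244
grasp_force: 58.7
clock: 18.63
position: [0.5368, -0.0399, 0.1291]
ee_rot: [0.008, 0.121, 0.993, -0.002]
contact_force: [1.8, 0.7, -1.4]
gripper_width: 0.245
grasp_force: 59.2
(array([ 0.5368, -0.0399,  0.1291]), np.float64(166.09)) z [ 0.015 -0.007 -1.   ] j [-0.07  0.25 -0.37  0.93 -0.01  0.17] w 20.8 g 59.2 t 18.6
-> [ 0.54 -0.32  0.12] 180
   [-0.22, -0.847, 0.035, -0.019] rows 2
   [-0.168, -0.859, 0.035, -0.019] rows 2
   [-0.115, -0.867, 0.035, -0.019] rows 2
   [-0.063, -0.873, 0.035, -0.019] rows 2
-> [ 0.54 -0.32  0.05] 180
   [0.013, 0.006, 0.875, 0.0] rows 2
-> [ 0.54 -0.32  0.12] 180
   [-0.013, -0.006, -0.875, -0.0] rows 2
-> [0.532 0.013 0.12 ] 180
   [0.02, 0.833, -0.006, 0.0] rows 2
   [0.02, 0.833, -0.006, 0.0] rows 2
   [0.02, 0.833, -0.006, 0.0] rows 2
   [0.02, 0.833, -0.006, 0.0] rows 2
   [0.02, 0.833, -0.006, 0.0] rows 2
```

```bash
python3 -m pendant '[[[-0.22,-0.85,0,-0.019,1],[-0.22,-0.85,0,-0.019,1],[-0.22,-0.85,0,-0.019,1]]]' >/dev/null
python3 -m pendant '[[[-0.17,-0.86,0,-0.019,1],[-0.17,-0.86,0,-0.019,1],[-0.17,-0.86,0,-0.019,1]]]' >/dev/null
python3 -m pendant '[[[-0.11,-0.87,0,-0.019,1],[-0.11,-0.87,0,-0.019,1],[-0.11,-0.87,0,-0.019,1]]]' >/dev/null
python3 -m pendant '[[[-0.06,-0.87,0,-0.019,1],[-0.06,-0.87,0,-0.019,1],[-0.06,-0.87,0,-0.019,1]]]' |tail -2
python3 -m pendant '[[[0,0,0.45,0,1],[0,0,0.9,0,1],[0,0,0.9,0,1],[0,0,0.9,0,-0.06],[0,0,0.9,0,-0.06],[0,0,0.9,0,-0.06]]]'
python3 -m pendant '[[[0,0,-0.45,0,-0.06],[0,0,-0.9,0,-0.06],[0,0,-0.9,0,-0.06]]]' >/dev/null
python3 -m pendant '[[[0.02,0.83,0,0,-0.06],[0.02,0.83,0,0,-0.06],[0.02,0.83,0,0,-0.06]]]' >/dev/null
python3 -m pendant '[[[0.02,0.83,0,0,-0.06],[0.02,0.83,0,0,-0.06],[0.02,0.83,0,0,-0.06]]]' >/dev/null
python3 -m pendant '[[[0.02,0.83,0,0,-0.06],[0.02,0.83,0,0,-0.06],[0.02,0.83,0,0,-0.06]]]' >/dev/null
python3 -m pendant '[[[0.02,0.83,0,0,-0.06],[0.02,0.83,0,0,-0.06],[0.02,0.83,0,0,-0.06]]]' >/dev/null
python3 -m pendant '[[[0.02,0.83,0,0,-0.06],[0.02,0.83,0,0,-0.06],[0.02,0.83,0,0,-0.06]]]' >/dev/null
python3 - <<'E'
from look import *
status(); plugs(); tin(("top",))
plan([((.532,.0133,.12),180),((.532,.0133,.011),180),((.532,.0133,.12),180),((.48,-.32,.12),180),((.48,-.32,.05),180),((.48,-.32,.12),180),((.644,-.047,.12),169)])
E
```

```text
gripper_width: 0.243
grasp_force: 59.4
clock: 20.13
position: [0.5369, -0.3208, 0.055]
ee_rot: [0.004, 0.002, 1.0, -0.004]
contact_force: [-0.8, -0.7, 0.3]
gripper_width: 0.53
grasp_force: 0.0
(array([0.5294, 0.0146, 0.1237]), np.float64(179.97)) z [ 0.008 -0.005 -1.   ] j [ 0.03  0.25 -0.39  0.92 -0.    0.03] w 45.2 g 0.0 t 21.6
handle pts 138 [0.544 0.297 0.132]
top mid 660 137 LxW 61 18 ang -7 hex [0.6614 0.1344 0.025 ] ztop 0.0271 rgb [100.  94.  81.]
top mid 559 137 LxW 90 20 ang 3 hex [0.5473 0.1335 0.0258] ztop 0.0284 rgb [110.5 105.   95. ]
top mid 528 -172 LxW 60 23 ang 78 hex [ 0.5256 -0.1749  0.0222] ztop 0.0238 rgb [76. 60.  0.]
tin: ((465.7322082519531, -452.4101867675781), (463.22454833984375, 226.4701690673828), 70.792724609375)
handle pts 403 [0.542 0.303 0.132]
side mid 525 -169 LxW 63 20 ang 74 hex [ 0.5252 -0.1716  0.0227] ztop 0.0248 rgb [94. 77. 17.]
side mid 640 -97 LxW 157 13 ang -5 hex [ 0.6404 -0.0954  0.0205] ztop 0.023 rgb [116.  126.5 106. ]
side mid 645 -46 LxW 63 21 ang -6 hex [ 0.6442 -0.0472  0.0262] ztop 0.0284 rgb [131. 123. 110.]
side mid 658 9 LxW 
[... 988 characters left out ...]
0] rows 2
   [0.005, 0.005, 0.681, -0.0] rows 2
-> [0.532 0.013 0.12 ] 180
   [-0.005, -0.005, -0.681, -0.0] rows 2
   [-0.005, -0.005, -0.681, -0.0] rows 2
-> [ 0.48 -0.32  0.12] 180
   [0.13, -0.833, 0.005, -0.0] rows 2
   [0.13, -0.833, 0.005, -0.0] rows 2
   [0.13, -0.833, 0.005, -0.0] rows 2
   [0.13, -0.833, 0.005, -0.0] rows 2
   [0.13, -0.833, 0.005, -0.0] rows 2
-> [ 0.48 -0.32  0.05] 180
   [0.006, 0.006, 0.875, -0.0] rows 2
-> [ 0.48 -0.32  0.12] 180
   [-0.006, -0.006, -0.875, -0.0] rows 2
-> [ 0.644 -0.047  0.12 ] 169
   [-0.512, 0.853, -0.002, 0.015] rows 2
   [-0.471, 0.877, -0.002, 0.015] rows 2
   [-0.428, 0.898, -0.002, 0.015] rows 2
   [-0.385, 0.918, -0.002, 0.015] rows 2
```

```bash
python3 -m pendant '[[[-0.04,0.01,0.36,0,-0.06],[-0.04,0.01,0.72,0,-0.06],[-0.04,0.01,0.72,0,-0.06]]]' >/dev/null
python3 -m pendant '[[[0,0,0.36,0,-0.06],[0,0,0.68,0,-0.06],[0,0,0.68,0,-0.06],[0,0,0.68,0,1],[0,0,0.68,0,1],[0,0,0.68,0,1],[0,0,0.68,0,1],[0,0,0.68,0,1]]]'
python3 -m pendant '[[[0,0,-0.36,0,1],[0,0,-0.72,0,1],[0,0,-0.72,0,1]]]' >/dev/null
python3 -m pendant '[[[0,0,-0.36,0,1],[0,0,-0.72,0,1],[0,0,-0.72,0,1]]]' |tail -2
python3 -m pendant '[[[0.13,-0.83,0,0,1],[0.13,-0.83,0,0,1],[0.13,-0.83,0,0,1]]]' >/dev/null
python3 -m pendant '[[[0.13,-0.83,0,0,1],[0.13,-0.83,0,0,1],[0.13,-0.83,0,0,1]]]' >/dev/null
python3 -m pendant '[[[0.13,-0.83,0,0,1],[0.13,-0.83,0,0,1],[0.13,-0.83,0,0,1]]]' >/dev/null
python3 -m pendant '[[[0.13,-0.83,0,0,1],[0.13,-0.83,0,0,1],[0.13,-0.83,0,0,1]]]' >/dev/null
python3 -m pendant '[[[0.13,-0.83,0,0,1],[0.13,-0.83,0,0,1],[0.13,-0.83,0,0,1]]]' |tail -2
python3 -m pendant '[[[0,0,0.45,0,1],[0,0,0.9,0,1],[0,0,0.9,0,1],[0,0,0.9,0,-0.06],[0,0,0.9,0,-0.06],[0,0,0.9,0,-0.06]]]'
python3 -m pendant '[[[0,0,-0.45,0,-0.06],[0,0,-0.9,0,-0.06],[0,0,-0.9,0,-0.06]]]' >/dev/null
python3 -m pendant '[[[-0.51,0.85,0,0.015,-0.06],[-0.51,0.85,0,0.015,-0.06],[-0.51,0.85,0,0.015,-0.06]]]' >/dev/null
python3 -m pendant '[[[-0.47,0.88,0,0.015,-0.06],[-0.47,0.88,0,0.015,-0.06],[-0.47,0.88,0,0.015,-0.06]]]' >/dev/null
python3 -m pendant '[[[-0.43,0.9,0,0.015,-0.06],[-0.43,0.9,0,0.015,-0.06],[-0.43,0.9,0,0.015,-0.06]]]' >/dev/null
python3 -m pendant '[[[-0.38,0.92,0,0.015,-0.06],[-0.38,0.92,0,0.015,-0.06],[-0.38,0.92,0,0.015,-0.06]]]' >/dev/null
python3 - <<'E'
from look import *
status(); plugs(("side",)); tin(("top",))
plan([((.644,-.047,.12),171),((.644,-.047,.011),171),((.644,-.047,.12),171),((.54,-.35,.12),180),((.54,-.35,.06),180),((.54,-.35,.12),180),((.650,.072,.12),180)])
E
```

```text
clock: 22.7
position: [0.5332, 0.0121, 0.012]
ee_rot: [0.004, 0.002, 1.0, -0.003]
contact_force: [-1.5, -1.2, 5.4]
gripper_width: 0.253
grasp_force: 57.6
gripper_width: 0.251
grasp_force: 57.3
gripper_width: 0.25
grasp_force: 57.6
clock: 24.95
position: [0.4801, -0.3197, 0.0576]
ee_rot: [0.004, 0.002, 1.0, -0.004]
contact_force: [0.3, -0.6, 0.2]
gripper_width: 0.534
grasp_force: 0.0
(array([ 0.6463, -0.0409,  0.1284]), np.float64(169.31)) z [ 0.01  -0.003 -1.   ] j [-0.06  0.45 -0.09  1.02 -0.    0.12] w 45.0 g 0.0 t 26.2
handle pts 400 [0.542 0.304 0.132]
side mid 525 -171 LxW 62 23 ang 58 hex [ 0.5242 -0.1708  0.0225] ztop 0.0246 rgb [185. 151.  40.]
side mid 597 -93 LxW 242 10 ang -4 hex [ 0.5965 -0.0923  0.0204] ztop 0.0228 rgb [117.5 128.  107. ]
side mid 644 -46 LxW 62 20 ang -8 hex [ 0.6429 -0.047   0.0272] ztop 0.0288 rgb [136. 128. 114.]
side mid 659 9 LxW 91 21 ang -7 hex [0.6435 0.01   0.0263] ztop 0.0279 rgb [139. 137. 123.]
side mid 669 73 LxW 65 21 ang 0 hex [0.6518 0.0719 0.0269] ztop 0.0285 rgb [140. 138. 125.]
side mid 525 99 LxW 63 23 ang 6 hex [0.5081 0.0965 0.0262
[... 720 characters left out ...]
2
-> [ 0.644 -0.047  0.12 ] 171
   [-0.005, -0.004, -0.681, -0.0] rows 2
   [-0.005, -0.004, -0.681, -0.0] rows 2
-> [ 0.54 -0.35  0.12] 180
   [0.173, -0.986, 0.004, -0.012] rows 2
   [0.211, -0.979, 0.004, -0.012] rows 2
   [0.25, -0.969, 0.004, -0.012] rows 2
   [0.288, -0.959, 0.004, -0.012] rows 2
-> [ 0.54 -0.35  0.06] 180
   [0.005, 0.005, 0.75, 0.0] rows 2
-> [ 0.54 -0.35  0.12] 180
   [-0.005, -0.005, -0.75, -0.0] rows 2
-> [0.65  0.072 0.12 ] 180
   [-0.229, 0.879, -0.004, -0.0] rows 2
   [-0.229, 0.879, -0.004, -0.0] rows 2
   [-0.229, 0.879, -0.004, -0.0] rows 2
   [-0.229, 0.879, -0.004, -0.0] rows 2
   [-0.229, 0.879, -0.004, -0.0] rows 2
   [-0.229, 0.879, -0.004, -0.0] rows 2
```

```bash
python3 -m pendant '[[[-0.01,-0.02,0.4,-0.01,-0.06],[-0.01,-0.02,0.78,-0.01,-0.06],[-0.01,-0.02,0.78,-0.01,-0.06]]]' >/dev/null
python3 -m pendant '[[[0,0,0.36,0,-0.06],[0,0,0.68,0,-0.06],[0,0,0.68,0,-0.06],[0,0,0.68,0,1],[0,0,0.68,0,1],[0,0,0.68,0,1],[0,0,0.68,0,1],[0,0,0.68,0,1]]]'
python3 -m pendant '[[[0,0,-0.36,0,1],[0,0,-0.7,0,1],[0,0,-0.7,0,1]]]' >/dev/null
python3 -m pendant '[[[0,0,-0.36,0,1],[0,0,-0.7,0,1],[0,0,-0.7,0,1]]]' |tail -2
python3 -m pendant '[[[0.17,-0.96,0,-0.012,1],[0.17,-0.96,0,-0.012,1],[0.17,-0.96,0,-0.012,1]]]' >/dev/null
python3 -m pendant '[[[0.21,-0.95,0,-0.012,1],[0.21,-0.95,0,-0.012,1],[0.21,-0.95,0,-0.012,1]]]' >/dev/null
python3 -m pendant '[[[0.25,-0.94,0,-0.012,1],[0.25,-0.94,0,-0.012,1],[0.25,-0.94,0,-0.012,1]]]' >/dev/null
python3 -m pendant '[[[0.29,-0.93,0,-0.012,1],[0.29,-0.93,0,-0.012,1],[0.29,-0.93,0,-0.012,1]]]' |tail -2
python3 -m pendant '[[[0,0,0.4,0,1],[0,0,0.78,0,1],[0,0,0.78,0,1],[0,0,0.78,0,-0.06],[0,0,0.78,0,-0.06],[0,0,0.78,0,-0.06]]]'
python3 -m pendant '[[[0,0,-0.4,0,-0.06],[0,0,-0.78,0,-0.06],[0,0,-0.78,0,-0.06]]]' >/dev/null
python3 -m pendant '[[[-0.23,0.86,0,0,-0.06],[-0.23,0.86,0,0,-0.06],[-0.23,0.86,0,0,-0.06]]]' >/dev/null
python3 -m pendant '[[[-0.23,0.86,0,0,-0.06],[-0.23,0.86,0,0,-0.06],[-0.23,0.86,0,0,-0.06]]]' >/dev/null
python3 -m pendant '[[[-0.23,0.86,0,0,-0.06],[-0.23,0.86,0,0,-0.06],[-0.23,0.86,0,0,-0.06]]]' >/dev/null
python3 -m pendant '[[[-0.23,0.86,0,0,-0.06],[-0.23,0.86,0,0,-0.06],[-0.23,0.86,0,0,-0.06]]]' >/dev/null
python3 -m pendant '[[[-0.23,0.86,0,0,-0.06],[-0.23,0.86,0,0,-0.06],[-0.23,0.86,0,0,-0.06]]]' >/dev/null
python3 -m pendant '[[[-0.23,0.86,0,0,-0.06],[-0.23,0.86,0,0,-0.06],[-0.23,0.86,0,0,-0.06],[-0.23,0.86,0,0,-0.06]]]' >/dev/null
python3 - <<'E'
from look import *
plugs(("side",)); tin(("top",)); status()
plan([((.651,.072,.12),180),((.651,.072,.011),180),((.651,.072,.12),180),((.48,-.34,.12),180),((.48,-.34,.06),180),((.48,-.34,.12),180),((.509,.0965,.12),182)])
E
```

```text
clock: 27.22
position: [0.6448, -0.0488, 0.012]
ee_rot: [0.004, 0.08, 0.997, -0.003]
contact_force: [-1.6, -1.5, 7.3]
gripper_width: 0.25
grasp_force: 59.5
gripper_width: 0.245
grasp_force: 59.3
gripper_width: 0.243
grasp_force: 59.6
clock: 29.22
position: [0.5398, -0.342, 0.0628]
ee_rot: [0.004, 0.005, 1.0, -0.004]
contact_force: [-0.2, 0.4, -0.6]
gripper_width: 0.528
grasp_force: 0.0
handle pts 402 [0.542 0.303 0.132]
side mid 524 -169 LxW 65 22 ang 60 hex [ 0.5249 -0.1706  0.022 ] ztop 0.0242 rgb [100.  82.  19.]
side mid 625 -95 LxW 115 9 ang -2 hex [ 0.6201 -0.0945  0.0205] ztop 0.0229 rgb [66. 66. 58.]
side mid 520 -88 LxW 88 9 ang -2 hex [ 0.5235 -0.0878  0.0205] ztop 0.0228 rgb [122. 133. 112.]
side mid 659 8 LxW 92 21 ang -8 hex [0.6452 0.0102 0.0268] ztop 0.0286 rgb [72.5 72.  65. ]
side mid 668 75 LxW 64 24 ang 4 hex [0.6498 0.0723 0.0266] ztop 0.0286 rgb [144. 142. 129.]
side mid 526 99 LxW 64 21 ang 3 hex [0.5071 0.0964 0.0267] ztop 0.0285 rgb [145. 143. 129.]
side mid 658 136 LxW 62 20 ang -1 hex [0.6588 0.1342 0.0261] ztop 0.0281 rgb [142.  134.  118.5]
side mid 558 13
[... 784 characters left out ...]
, -0.005, -0.681, -0.0] rows 2
-> [ 0.48 -0.34  0.12] 180
   [0.356, -0.858, 0.004, -0.0] rows 2
   [0.356, -0.858, 0.004, -0.0] rows 2
   [0.356, -0.858, 0.004, -0.0] rows 2
   [0.356, -0.858, 0.004, -0.0] rows 2
   [0.356, -0.858, 0.004, -0.0] rows 2
   [0.356, -0.858, 0.004, -0.0] rows 2
-> [ 0.48 -0.34  0.06] 180
   [0.004, 0.005, 0.75, -0.0] rows 2
-> [ 0.48 -0.34  0.12] 180
   [-0.004, -0.005, -0.75, -0.0] rows 2
-> [0.509 0.096 0.12 ] 182
   [-0.06, 0.909, -0.006, -0.002] rows 2
   [-0.066, 0.909, -0.006, -0.002] rows 2
   [-0.071, 0.909, -0.006, -0.002] rows 2
   [-0.076, 0.908, -0.006, -0.002] rows 2
   [-0.082, 0.908, -0.006, -0.002] rows 2
   [-0.087, 0.907, -0.006, -0.002] rows 2
```

```bash
python3 -m pendant '[[[0.02,0.03,0.36,0,-0.06],[0.02,0.03,0.7,0,-0.06],[0.02,0.03,0.7,0,-0.06]]]' >/dev/null
python3 -m pendant '[[[0,0,0.36,0,-0.06],[0,0,0.68,0,-0.06],[0,0,0.68,0,-0.06],[0,0,0.68,0,1],[0,0,0.68,0,1],[0,0,0.68,0,1],[0,0,0.68,0,1],[0,0,0.68,0,1]]]'
python3 -m pendant '[[[0,0,-0.36,0,1],[0,0,-0.7,0,1],[0,0,-0.7,0,1]]]' >/dev/null
python3 -m pendant '[[[0,0,-0.36,0,1],[0,0,-0.7,0,1],[0,0,-0.7,0,1]]]' |tail -2
python3 -m pendant '[[[0.36,-0.86,0,0,1],[0.36,-0.86,0,0,1],[0.36,-0.86,0,0,1]]]' >/dev/null
python3 -m pendant '[[[0.36,-0.86,0,0,1],[0.36,-0.86,0,0,1],[0.36,-0.86,0,0,1]]]' >/dev/null
python3 -m pendant '[[[0.36,-0.86,0,0,1],[0.36,-0.86,0,0,1],[0.36,-0.86,0,0,1]]]' >/dev/null
python3 -m pendant '[[[0.36,-0.86,0,0,1],[0.36,-0.86,0,0,1],[0.36,-0.86,0,0,1]]]' >/dev/null
python3 -m pendant '[[[0.36,-0.86,0,0,1],[0.36,-0.86,0,0,1],[0.36,-0.86,0,0,1]]]' >/dev/null
python3 -m pendant '[[[0.36,-0.86,0,0,1],[0.36,-0.86,0,0,1],[0.36,-0.86,0,0,1]]]' |tail -2
python3 -m pendant '[[[0,0,0.4,0,1],[0,0,0.75,0,1],[0,0,0.75,0,1],[0,0,0.75,0,-0.06],[0,0,0.75,0,-0.06],[0,0,0.75,0,-0.06]]]'
python3 -m pendant '[[[0,0,-0.4,0,-0.06],[0,0,-0.78,0,-0.06],[0,0,-0.78,0,-0.06]]]' >/dev/null
python3 -m pendant '[[[-0.06,0.91,0,0,0.2],[-0.06,0.91,0,0,0.2],[-0.06,0.91,0,0,0.2]]]' >/dev/null
python3 -m pendant '[[[-0.06,0.91,0,0,0.2],[-0.06,0.91,0,0,0.2],[-0.06,0.91,0,0,0.2]]]' >/dev/null
python3 -m pendant '[[[-0.07,0.91,0,0,0.2],[-0.07,0.91,0,0,0.2],[-0.07,0.91,0,0,0.2]]]' >/dev/null
python3 -m pendant '[[[-0.07,0.91,0,0,0.2],[-0.07,0.91,0,0,0.2],[-0.07,0.91,0,0,0.2]]]' >/dev/null
python3 -m pendant '[[[-0.07,0.91,0,0,0.2],[-0.07,0.91,0,0,0.2],[-0.07,0.91,0,0,0.2]]]' >/dev/null
python3 -m pendant '[[[-0.07,0.91,0,0,0.2],[-0.07,0.91,0,0,0.2],[-0.07,0.91,0,0,0.2],[-0.07,0.91,0,0,0.2]]]' >/dev/null
python3 - <<'E'
from look import *
plugs(("side",)); tin(("top",)); status()
img,d,K,P=cam("wrist"); w=cloud(d,K,P); save("wrist1.png",img)
m=(w[...,2]>.015)&(w[...,2]<.03)&(w[...,1]>.04)&(w[...,1]<.17)&(w[...,0]<.56); q=w[m]
# top-down mm map
print("near wall x:",np.percentile(q[(q[:,1]<.07)][:,0],[2,50,98]).round(4) if (q[:,1]<.07).any() else None)
M=np.zeros((130,100,3),np.uint8)+60
mm=(w[...,1]>.04)&(w[...,1]<.17)&(w[...,0]>.47)&(w[...,0]<.57)&(w[...,2]<.04)
ii=((.17-w[mm][:,1])*1000).astype(int).clip(0,129); jj=((w[mm][:,0]-.47)*1000).astype(int).clip(0,99); M[ii,jj]=img[mm]
for k in range(0,100,10): M[0:3,k]=255
cv2.imwrite("pics/map.png",cv2.resize(M[...,::-1],None,fx=4.5,fy=4.5,interpolation=0))
E
```

```text
clock: 32.07
position: [0.6529, 0.0722, 0.0127]
ee_rot: [0.004, 0.005, 1.0, -0.003]
contact_force: [-0.4, -0.9, 5.7]
gripper_width: 0.248
grasp_force: 59.4
gripper_width: 0.243
grasp_force: 59.2
gripper_width: 0.242
grasp_force: 59.6
clock: 34.57
position: [0.4759, -0.3388, 0.0662]
ee_rot: [0.004, 0.005, 1.0, -0.004]
contact_force: [0.4, 0.2, 0.2]
gripper_width: 0.529
grasp_force: 0.0
handle pts 402 [0.542 0.303 0.132]
side mid 641 -97 LxW 155 12 ang -4 hex [ 0.6411 -0.0961  0.0201] ztop 0.0227 rgb [119. 129. 109.]
side mid 658 9 LxW 91 22 ang -8 hex [0.6438 0.0093 0.0263] ztop 0.0281 rgb [138. 136. 122.]
side mid 527 95 LxW 64 21 ang -2 hex [0.5084 0.0963 0.0264] ztop 0.0282 rgb [139. 138. 125.]
side mid 657 135 LxW 62 20 ang 3 hex [0.6588 0.1348 0.0266] ztop 0.0285 rgb [137.5 131.5 116. ]
side mid 558 138 LxW 88 22 ang 8 hex [0.5439 0.1352 0.0261] ztop 0.0283 rgb [139. 137. 124.]
tin: ((662.3035888671875, -748.5098876953125), (986.9618530273438, 1824.4410400390625), 89.75602722167969)
top rim ((508.434326171875, -327.55487060546875), (188.9840850830078, 141.73391723632812), 3.957512378692627) floor ((509.49407958984375, -346.75970458984375), (181.6800537109375, 144.75534057617188), 4.061769485473633)
(array([0.5107, 0.0973, 0.1246]), np.float64(179.39)) z [ 0.006 -0.007 -1.   ] j [ 0.19  0.23 -0.41  0.93 -0.01  0.2 ] w 34.3 g 0.0 t 36.5
near wall x: [0.3892 0.4863 0.4916]
```

View pics/map.png

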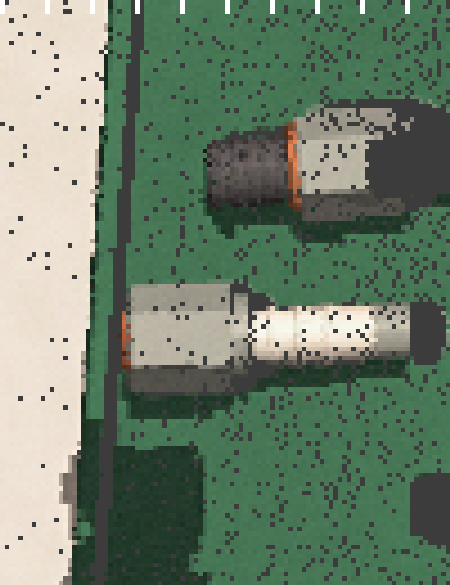

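View pics/wrist1.png

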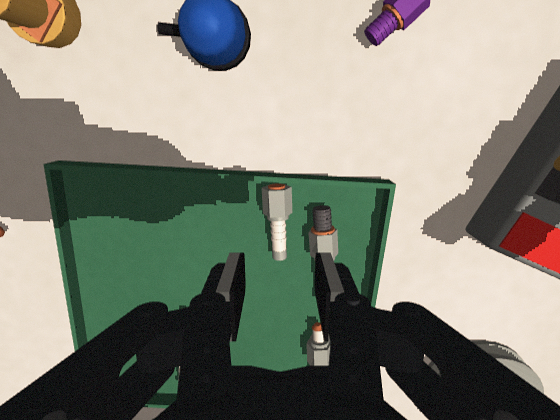

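```bash
python3 -m pendant '[[[0.01,-0.025,0.36,0,0.25],[0.01,-0.025,0.72,0,0.25],[0.01,-0.025,0.72,0,0.25]]]' |tail -5
python3 -m pendant '[[[0,0,0.2,0,0.25],[0,0,0.45,0,0.25],[0,0,0.68,0,0.25],[0,0,0.68,0,0.25],[0,0,0.68,0,1],[0,0,0.68,0,1],[0,0,0.68,0,1],[0,0,0.68,0,1],[0,0,0.68,0,1]]]'
python3 -m pendant '[[[0,0,-0.36,0,1],[0,0,-0.7,0,1],[0,0,-0.7,0,1]]]' >/dev/null
python3 -m pendant '[[[0,0,-0.36,0,1],[0,0,-0.7,0,1],[0,0,-0.7,0,1]]]' |tail -2
python3 - <<'E'
from look import *
status()
plan([((.52,-.305,.13),180),((.52,-.305,.07),180),((.52,-.305,.13),180),((.659,.1345,.13),180)])
plugs(("side",)); tin(("top",));
E
```

```text
position: [0.5062, 0.0938, 0.0625]
ee_rot: [-0.001, 0.006, 1.0, -0.004]
contact_force: [-1.7, -0.7, -0.5]
gripper_width: 0.372
grasp_force: 0.0
clock: 37.55
position: [0.5107, 0.0958, 0.0131]
ee_rot: [0.003, 0.005, 1.0, -0.003]
contact_force: [-0.9, 0.3, -1.7]
gripper_width: 0.248
grasp_force: 58.6
gripper_width: 0.249
grasp_force: 58.9
(array([0.5127, 0.0972, 0.1291]), np.float64(179.43)) z [ 0.012 -0.005 -1.   ] j [ 0.19  0.22 -0.41  0.93 -0.01  0.2 ] w 21.2 g 58.9 t 38.0
-> [ 0.52  -0.305  0.13 ] 180
   [-0.024, -0.838, 0.002, -0.001] rows 2
   [-0.022, -0.838, 0.002, -0.001] rows 2
   [-0.021, -0.838, 0.002, -0.001] rows 2
   [-0.019, -0.838, 0.002, -0.001] rows 2
   [-0.018, -0.838, 0.002, -0.001] rows 2
   [-0.017, -0.838, 0.002, -0.001] rows 2
-> [ 0.52  -0.305  0.07 ] 180
   [0.009, 0.003, 0.75, 0.0] rows 2
-> [ 0.52  -0.305  0.13 ] 180
   [-0.009, -0.003, -0.75, -0.0] rows 2
-> [0.659 0.134 0.13 ] 180
   [-0.29, 0.916, -0.001, 0.0] rows 2
   [-0.29, 0.916, -0.001, 0.0] rows 2
   [-0.29, 0.916, -0.001, 0.0] rows 2
   [-0.29, 0.916, -0.001, 0.0] rows 2
   [-0.29, 0.916, -0.001, 0.0] rows 2
   [-0.29, 0.916, -0.001, 0.0] rows 2
handle pts 404 [0.542 0.303 0.132]
side mid 643 -96 LxW 151 12 ang -3 hex [ 0.6383 -0.0954  0.0206] ztop 0.023 rgb [119. 130. 109.]
side mid 659 9 LxW 91 22 ang -8 hex [0.6442 0.0096 0.0265] ztop 0.0281 rgb [138. 135. 122.]
side mid 657 136 LxW 63 19 ang 4 hex [0.6578 0.1349 0.0265] ztop 0.0285 rgb [137. 131. 115.]
side mid 558 138 LxW 88 23 ang 9 hex [0.5441 0.1349 0.026 ] ztop 0.0281 rgb [139. 136. 124.]
tin: ((660.038818359375, -748.0012817382812), (985.5794067382812, 1824.958984375), 89.97100830078125)
top rim ((508.55096435546875, -327.5297546386719), (189.1566925048828, 140.79153442382812), 4.022335529327393) floor ((509.24090576171875, -346.8236999511719), (181.10787963867188, 144.8944091796875), 4.094088077545166)
```

```bash
python3 -m pendant '[[[-0.02,-0.84,0,0,1],[-0.02,-0.84,0,0,1],[-0.02,-0.84,0,0,1]]]' >/dev/null
python3 -m pendant '[[[-0.02,-0.84,0,0,1],[-0.02,-0.84,0,0,1],[-0.02,-0.84,0,0,1]]]' >/dev/null
python3 -m pendant '[[[-0.02,-0.84,0,0,1],[-0.02,-0.84,0,0,1],[-0.02,-0.84,0,0,1]]]' >/dev/null
python3 -m pendant '[[[-0.02,-0.84,0,0,1],[-0.02,-0.84,0,0,1],[-0.02,-0.84,0,0,1]]]' >/dev/null
python3 -m pendant '[[[-0.02,-0.84,0,0,1],[-0.02,-0.84,0,0,1],[-0.02,-0.84,0,0,1]]]' >/dev/null
python3 -m pendant '[[[-0.02,-0.84,0,0,1],[-0.02,-0.84,0,0,1],[-0.02,-0.84,0,0,1]]]' |tail -2
python3 -m pendant '[[[0,0,0.4,0,1],[0,0,0.75,0,1],[0,0,0.75,0,1],[0,0,0.75,0,-0.06],[0,0,0.75,0,-0.06],[0,0,0.75,0,-0.06]]]'
python3 -m pendant '[[[0,0,-0.4,0,-0.06],[0,0,-0.75,0,-0.06],[0,0,-0.75,0,-0.06]]]' >/dev/null
python3 -m pendant '[[[-0.29,0.92,0,0,0.2],[-0.29,0.92,0,0,0.2],[-0.29,0.92,0,0,0.2]]]' >/dev/null
python3 -m pendant '[[[-0.29,0.92,0,0,0.2],[-0.29,0.92,0,0,0.2],[-0.29,0.92,0,0,0.2]]]' >/dev/null
python3 -m pendant '[[[-0.29,0.92,0,0,0.2],[-0.29,0.92,0,0,0.2],[-0.29,0.92,0,0,0.2]]]' >/dev/null
python3 -m pendant '[[[-0.29,0.92,0,0,0.2],[-0.29,0.92,0,0,0.2],[-0.29,0.92,0,0,0.2]]]' >/dev/null
python3 -m pendant '[[[-0.29,0.92,0,0,0.2],[-0.29,0.92,0,0,0.2],[-0.29,0.92,0,0,0.2]]]' >/dev/null
python3 -m pendant '[[[-0.29,0.92,0,0,0.2],[-0.29,0.92,0,0,0.2],[-0.29,0.92,0,0,0.2],[-0.29,0.92,0,0,0.2],[-0.29,0.92,0,0,0.2]]]' >/dev/null
python3 - <<'E'
from look import *
status()
img,d,K,P=cam("wrist"); w=cloud(d,K,P)
M=np.zeros((100,120,3),np.uint8)+60
mm=(w[...,1]>.1)&(w[...,1]<.2)&(w[...,0]>.6)&(w[...,0]<.72)&(w[...,2]<.04)
ii=((.2-w[mm][:,1])*1000).astype(int).clip(0,99); jj=((w[mm][:,0]-.6)*1000).astype(int).clip(0,119); M[ii,jj]=img[mm]
for k in range(0,120,10): M[0:3,k]=255
cv2.imwrite("pics/map2.png",cv2.resize(M[...,::-1],None,fx=5,fy=5,interpolation=0))
E
```

```text
gripper_width: 0.243
grasp_force: 59.4
clock: 40.15
position: [0.5167, -0.3071, 0.0684]
ee_rot: [0.004, 0.005, 1.0, -0.004]
contact_force: [-0.7, -0.2, 0.8]
gripper_width: 0.53
grasp_force: 0.0
(array([0.6587, 0.1324, 0.125 ]), np.float64(179.43)) z [ 0.005 -0.007 -1.   ] j [ 0.2   0.5  -0.02  1.05 -0.01  0.21] w 34.2 g 0.0 t 42.1
```

View pics/map2.png

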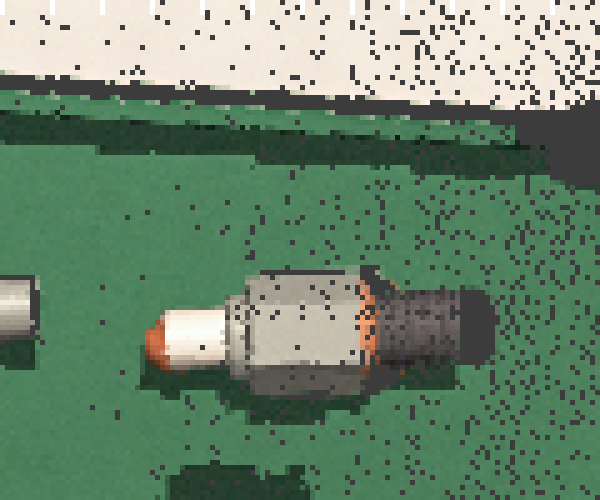

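```bash
python3 -m pendant '[[[-0.015,0.02,0.36,0,0.2],[-0.015,0.02,0.72,0,0.2],[-0.015,0.02,0.72,0,0.2]]]' |tail -5
python3 -m pendant '[[[0,0,0.2,0,0.2],[0,0,0.45,0,0.2],[0,0,0.68,0,0.2],[0,0,0.68,0,0.2],[0,0,0.68,0,1],[0,0,0.68,0,1],[0,0,0.68,0,1],[0,0,0.68,0,1],[0,0,0.68,0,1]]]'
python3 -m pendant '[[[0,0,-0.36,0,1],[0,0,-0.7,0,1],[0,0,-0.7,0,1]]]' >/dev/null
python3 -m pendant '[[[0,0,-0.36,0,1],[0,0,-0.7,0,1],[0,0,-0.7,0,1]]]' |tail -2
python3 - <<'E'
from look import *
status()
plan([((.50,-.325,.13),180),((.50,-.325,.08),180)])
tin(("top",));
E
```

```text
position: [0.6562, 0.132, 0.062]
ee_rot: [-0.002, 0.006, 1.0, -0.004]
contact_force: [-0.8, -0.3, -1.4]
gripper_width: 0.401
grasp_force: 0.0
clock: 43.12
position: [0.6611, 0.1343, 0.0138]
ee_rot: [0.003, 0.005, 1.0, -0.003]
contact_force: [0.5, 0.3, -1.2]
gripper_width: 0.25
grasp_force: 58.0
gripper_width: 0.245
grasp_force: 58.3
(array([0.6633, 0.1357, 0.131 ]), np.float64(179.43)) z [ 0.014 -0.004 -1.   ] j [ 0.21  0.5  -0.01  1.05 -0.01  0.22] w 20.9 g 58.3 t 43.6
-> [ 0.5   -0.325  0.13 ] 180
   [0.331, -0.963, 0.002, -0.001] rows 2
   [0.332, -0.963, 0.002, -0.001] rows 2
   [0.334, -0.962, 0.002, -0.001] rows 2
   [0.335, -0.962, 0.002, -0.001] rows 2
   [0.337, -0.961, 0.002, -0.001] rows 2
   [0.339, -0.96, 0.002, -0.001] rows 2
-> [ 0.5   -0.325  0.08 ] 180
   [0.009, 0.003, 0.625, 0.0] rows 2
top rim ((508.539306640625, -327.82684326171875), (189.18740844726562, 142.05702209472656), 4.063238143920898) floor ((509.332275390625, -338.7237243652344), (182.67080688476562, 160.23580932617188), 3.784618377685547)
```

```bash
python3 -m pendant '[[[0.33,-0.96,0,0,1],[0.33,-0.96,0,0,1],[0.33,-0.96,0,0,1]]]' >/dev/null
python3 -m pendant '[[[0.33,-0.96,0,0,1],[0.33,-0.96,0,0,1],[0.33,-0.96,0,0,1]]]' >/dev/null
python3 -m pendant '[[[0.33,-0.96,0,0,1],[0.33,-0.96,0,0,1],[0.33,-0.96,0,0,1]]]' >/dev/null
python3 -m pendant '[[[0.33,-0.96,0,0,1],[0.33,-0.96,0,0,1],[0.33,-0.96,0,0,1]]]' >/dev/null
python3 -m pendant '[[[0.33,-0.96,0,0,1],[0.33,-0.96,0,0,1],[0.33,-0.96,0,0,1]]]' >/dev/null
python3 -m pendant '[[[0.33,-0.96,0,0,1],[0.33,-0.96,0,0,1],[0.33,-0.96,0,0,1]]]' |tail -2
python3 -m pendant '[[[0,0,0.4,0,1],[0,0,0.65,0,1],[0,0,0.65,0,1],[0,0,0.65,0,-0.06],[0,0,0.65,0,-0.06],[0,0,0.65,0,-0.06]]]'
python3 -m pendant '[[[0,0,-0.4,0,-0.06],[0,0,-0.9,0,-0.06],[0,0,-0.9,0,-0.06]]]' >/dev/null
python3 -m pendant '[[[0,0.9,-0.6,0,1],[0,0.9,-0.6,0,1],[0,0.9,-0.6,0,1]]]' >/dev/null
python3 -m pendant '[[[0,0.9,-0.5,0,1],[0,0.9,-0.5,0,1],[0,0.9,-0.5,0,1],[0,0.9,-0.5,0,1]]]' >/dev/null
python3 - <<'E'
from look import *
status(); plugs(("side",)); tin(("top",))
img,d,K,P=cam("top"); save("top2.png",img[130:300,130:430],2.6)
# handle to ON: start on +x side of box, push to -x
c=np.array([.488,.3245]);u=np.array([.909,-.416])
a=c+.14*u;b=c-.01*u; print(a,b)
plan([((*a,.235),155.4),((*a,.115),155.4),((*b,.115),155.4)])
E
```

```text
gripper_width: 0.247
grasp_force: 58.9
clock: 45.67
position: [0.4984, -0.3249, 0.0762]
ee_rot: [0.004, 0.005, 1.0, -0.004]
contact_force: [0.2, -0.3, 0.3]
gripper_width: 0.534
grasp_force: 0.0
(array([ 0.4994, -0.1787,  0.2364]), np.float64(179.6)) z [ 0.01  -0.008 -1.   ] j [-0.34  0.17 -0.22  1.17 -0.   -0.33] w 0.0 g 0.0 t 46.5
handle pts 401 [0.542 0.303 0.132]
side mid 524 -170 LxW 66 21 ang 65 hex [ 0.5258 -0.1699  0.0227] ztop 0.0245 rgb [171.  139.5  36. ]
side mid 597 -94 LxW 242 12 ang -3 hex [ 0.598  -0.0913  0.0209] ztop 0.0233 rgb [109. 119. 100.]
side mid 659 9 LxW 90 22 ang -5 hex [0.6454 0.0091 0.0265] ztop 0.0285 rgb [128. 126. 113.]
side mid 558 137 LxW 88 20 ang 4 hex [0.5445 0.135  0.0264] ztop 0.0287 rgb [129. 126. 115.]
tin: ((659.3218994140625, -746.5736083984375), (994.0285034179688, 1823.2962646484375), 89.8763656616211)
top rim ((590.0006103515625, -253.7406768798828), (6.281283378601074, 17.700586318969727), 75.54131317138672) floor ((0.0, 0.0), (0.0, 0.0), 0.0)
[0.61526 0.26626] [0.47891 0.32866]
-> [0.615 0.266 0.235] 155.4
   [-0.235, 0.933, -0.008, 0.022] rows 2
   [-0.169, 0.947, -0.008, 0.022] rows 2
   [-0.103, 0.956, -0.008, 0.022] rows 2
   [-0.036, 0.961, -0.008, 0.022] rows 2
   [0.031, 0.961, -0.008, 0.022] rows 2
   [0.098, 0.957, -0.008, 0.022] rows 2
-> [0.615 0.266 0.115] 155.4
   [0.006, 0.003, 0.75, -0.0] rows 2
   [0.006, 0.003, 0.75, -0.0] rows 2
-> [0.479 0.329 0.115] 155.4
   [0.937, -0.0, -0.007, 0.0] rows 2
   [0.937, -0.0, -0.007, 0.0] rows 2
```

View pics/top2.png

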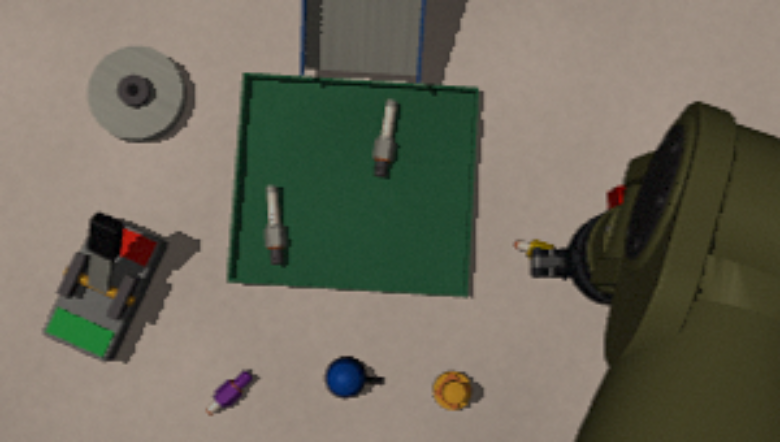

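Only the two good plugs remain in the tray (crop px 275,225 and 386,140). The arm hides the tin, so I'll move to the isolator and check the tin before throwing the handle.

```bash
python3 -m pendant '[[[-0.23,0.93,0,0.022,1],[-0.23,0.93,0,0.022,1],[-0.23,0.93,0,0.022,1]]]' >/dev/null
python3 -m pendant '[[[-0.17,0.95,0,0.022,1],[-0.17,0.95,0,0.022,1],[-0.17,0.95,0,0.022,1]]]' >/dev/null
python3 -m pendant '[[[-0.1,0.96,0,0.022,1],[-0.1,0.96,0,0.022,1],[-0.1,0.96,0,0.022,1]]]' >/dev/null
python3 -m pendant '[[[-0.04,0.96,0,0.022,1],[-0.04,0.96,0,0.022,1],[-0.04,0.96,0,0.022,1]]]' >/dev/null
python3 -m pendant '[[[0.03,0.96,0,0.022,1],[0.03,0.96,0,0.022,1],[0.03,0.96,0,0.022,1]]]' >/dev/null
python3 -m pendant '[[[0.1,0.96,0,0.022,1],[0.1,0.96,0,0.022,1],[0.1,0.96,0,0.022,1],[0.1,0.96,0,0.022,1]]]' >/dev/null
python3 - <<'E'
from look import *
status()
img,d,K,P=cam("top"); save("top3.png",img[180:280,340:450],5); tin(("top","side"))
for n in ("top",): 
  for t in("snapped1","headless1"): print([(r["bbox"],round(r["conf"],2)) for r in robot.silhouettes(n,t)])
plan([((.6153,.2663,.235),155.4),((.6153,.2663,.115),155.4),((.4789,.3287,.115),155.4)])
E
```

```text
(array([0.6144, 0.267 , 0.2302]), np.float64(155.77)) z [ 0.003 -0.007 -1.   ] j [ 0.41  0.45  0.15  1.27 -0.01  0.84] w 0.4 g 0.0 t 48.2
top rim ((508.5475769042969, -327.8629150390625), (189.1736297607422, 142.16285705566406), 3.981280565261841) floor ((509.7554626464844, -346.76116943359375), (182.22987365722656, 144.384521484375), 3.9275271892547607)
side rim ((505.85711669921875, -326.3334655761719), (188.54103088378906, 145.73683166503906), 3.7725205421447754) floor ((505.7428894042969, -328.5451354980469), (187.49258422851562, 146.7949676513672), 3.4684526920318604)
[([207.5, 272.3, 222.9, 288.9], 0.68), ([393.0, 211.9, 402.4, 230.6], 0.53), ([326.1, 224.6, 346.8, 234.3], 0.5), ([160.9, 211.3, 195.3, 243.2], 0.32)]
[([394.3, 234.8, 402.7, 248.1], 0.45), ([393.5, 215.1, 401.1, 231.9], 0.4)]
-> [0.615 0.266 0.235] 155.4
   [-0.01, 0.013, -0.041, 0.001] rows 1
-> [0.615 0.266 0.115] 155.4
   [0.005, 0.003, 0.75, -0.0] rows 2
   [0.005, 0.003, 0.75, -0.0] rows 2
-> [0.479 0.329 0.115] 155.4
   [0.937, -0.0, -0.006, 0.0] rows 2
   [0.937, -0.0, -0.006, 0.0] rows 2
```

View pics/top3.png

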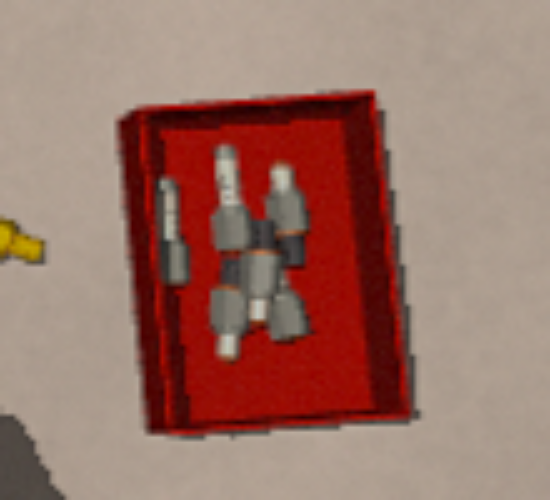

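All six broken plugs are in the upright tin, with hexagons at px (173,262), (230,228), (288,212), (228,308), (262,272) and (290,315). Now I'll throw the handle back to ON.

```bash
python3 -m pendant '[[[0,0,0.4,0,1],[0,0,0.75,0,1],[0,0,0.75,0,1],[0,0,0.75,0,1]]]' >/dev/null
python3 -m pendant '[[[0,0,0.4,0,1],[0,0,0.69,0,1],[0,0,0.69,0,1],[0,0,0.69,0,1]]]'
python3 -m pendant '[[[0.15,0,0,0,1],[0.3,0,0,0,1],[0.45,0,0,0,1],[0.6,0,0,0,1],[0.75,0,0,0,1],[0.94,0,0,0,1],[0.94,0,0,0,1]]]'
python3 -m pendant '[[[0.15,0,0,0,1],[0.3,0,0,0,1],[0.45,0,0,0,1],[0.6,0,0,0,1],[0.75,0,0,0,1],[0.94,0,0,0,1],[0.94,0,0,0,1]]]'
python3 -m pendant '[[[0,0,0,0,1],[0,0,-0.4,0,1],[0,0,-0.95,0,1],[0,0,-0.95,0,1],[0,0,-0.95,0,1]]]' >/dev/null
python3 -m pendant '[[[-0.9,0,-0.4,0,1],[-0.9,0,-0.4,0,1],[-0.9,0,-0.4,0,1],[-0.9,0,-0.4,0,1]]]' >/dev/null
python3 - <<'E'
from look import *
status(); 
img,d,K,P=cam("side"); save("side3.png",img[100:420,100:400],1.8); w=cloud(d,K,P); handle(w)
E
```

```text
clock: 49.15
position: [0.6146, 0.2664, 0.1174]
ee_rot: [0.003, 0.211, 0.977, -0.003]
contact_force: [0.3, 0.4, 0.0]
gripper_width: -0.003
grasp_force: 0.0
clock: 49.73
position: [0.5436, 0.2993, 0.1169]
ee_rot: [0.003, 0.21, 0.978, -0.002]
contact_force: [1.2, -0.3, -0.6]
gripper_width: -0.002
grasp_force: 0.8
clock: 50.32
position: [0.474, 0.3294, 0.1148]
ee_rot: [0.001, 0.21, 0.978, -0.003]
contact_force: [-0.6, -0.1, -0.0]
gripper_width: -0.001
grasp_force: 0.0
(array([0.544 , 0.2988, 0.2227]), np.float64(155.51)) z [ 0.004 -0.006 -1.   ] j [ 0.51  0.36 -0.01  1.21 -0.01  0.93] w 0.2 g 0.0 t 51.1
handle pts 390 [0.431 0.355 0.134]
```

View pics/side3.png

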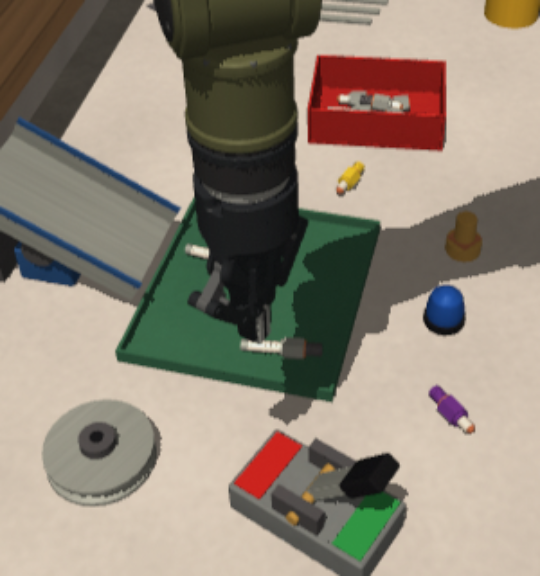

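The handle (px 370,475) is back over green at its stop, the tin is upright with the broken plugs inside, and the bystanders are in place.

```bash
python3 -c "
from plant import robot
print(robot.finish_job())"
```

```text
the job is handed in; nothing more can be done
None
```

The job is handed in at about 51 s on the robot's clock: isolator thrown to OFF, all six broken plugs put in the upright scrap tin, both whole plugs left in the tray, bystanders undisturbed, and the handle thrown back to ON.

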